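Snug the adjustable wrench on the relief-valve nut and tighten it

TASK

The adjustable wrench is lying loosely round the hex cap nut on the valve block. Roll its worm with light fingertip strokes, pressing no harder than about 2 kg, until the jaw is snug on the nut; only then swing the handle clockwise (seen from above) until the nut comes up firm on its sealing washer, stop there without overtightening, and leave the wrench snug on the nut. Leave everything else where it is.

Things in the scene. Friction and masses are not known exactly. Their poses are not given: they have to be found in the camera images.
- wrench: 300 mm adjustable wrench, steel, 0.7 kg, loose, flat on the valve block, jaws round the nut. Origin on its underside, on the nut's axis once snug; z up. Handle along own -x, ending at x -245 mm. The jaws open towards u, which is +x turned 22.5 deg counter-clockwise seen from above; v is 90 deg counter-clockwise of u. Head 17 mm thick (z 0 to 17). Throat bottom 16 mm from the origin along -u
- handle (a point): point on the handle's centre line at mid-thickness, 180 mm from the wrench's origin along its -x (axes as the wrench's). Here the handle is 27 mm wide (y) and 11 mm thick (z 3 to 14 mm of the wrench)
- jaw_face (a point): upper edge of the movable jaw's gripping face, in the middle of its length (axes as the wrench's). The movable jaw is on the +v side of the nut and slides along v; the fixed jaw, on the -v side, is part of the head
- jaw (a joint): slide of the movable jaw, m: 0 when the jaws are 24 mm apart, the nut's width across flats; positive is wider. Starts 2.5 to 4 mm wide. Only the worm moves it: the worm's friction holds it against about 100 N
- worm_top (a point): crown of the worm, a knurled roller of 20 mm diameter, 18 mm long, axis along v, in a window of the head; 35 mm from the wrench's origin along -u and 10 mm along +v, 20.2 mm above its underside, 3.2 mm proud of the head. A fingertip pressed on it and dragged along +u (towards the nut) rolls it and closes the jaw, along -u opens it. Site fixed to the wrench, axes as the wrench's
- worm: the worm itself, origin on its axis 10 mm below point worm_top; it turns. 0.45 mm of jaw per rad, so 0.045 mm per mm of drag if the finger does not slip. Needs 5 to 7 N of drag to turn freely; the friction coefficient of a fingertip on its knurling is about 1. Once the jaw bears on the nut the drag rises until the finger slips. Over 25 N of finger force is too hard
- nut_top (a point): centre of the top of the hex cap nut in the wrench's jaws: steel, 24 mm across flats, 18 mm high, top 1.7 mm lower than the worm's crown, 18.5 mm above the block's top face. At the start its flats are up to about 8 deg out of line with the jaws
- nut_corner (a point): a corner of the nut's top face, 13.8 mm from its axis; turns with the nut
- nut (a joint): turn of the nut down to its washer, rad, positive clockwise seen from above (tightening). Runs with about 0.3 N m until it meets the washer, 0.4 to 0.6 rad from its start; there it stops and any more torque squeezes the washer (joint washer). Feel for that at the handle
- washer (a joint): further turn of nut and washer together while the copper sealing washer is squeezed, rad, 0 at first touch. It begins to give at 0.45 N m, then resists by 0.5 N m more per 0.1 rad, and springs back when let go. At rest the handle is held by 0.2 to 0.3 N m less. 0.02 to 0.1 rad is firm; over 0.15 rad is overtightened
- block: aluminium hydraulic valve block bolted to the bench, 140 x 210 x 55 mm high, origin at the centre of its underside; solenoid valve on its +y end, gauge on its +x face. The nut is on its top at x 20, y 30 mm. The handle leaves over its -y edge and is clear of it from 145 mm from the nut on
- spare_nut: bystander: loose spare cap nut, same size, standing on the block's far left part, clear of the wrench
- tray: bystander: loose blue tray 90 x 140 x 35 mm with a large nut in it, beyond the block
- socket: bystander: loose steel socket, 32 mm diameter, 38 mm high, standing on the bench
- screwdriver: bystander: loose screwdriver lying on the bench
- hammer: bystander: loose hammer lying on the bench
- spray_can: bystander: loose spray can, 66 mm diameter, 190 mm high
- grease_jar: bystander: loose jar, 72 mm diameter, 70 mm high

How it is judged:
On the way, in this order (a step that is already met when the one before it is completed fails the run):
1. the jaw has been rolled snug on the nut: jaws within 1.2 mm of the nut's width, wrench lying on the nut (value of joint jaw below 0.0012 m and horizontal distance between wrench and nut_top below 0.005 m and angle between wrench's own z axis and vertical below 0.06 rad), for 0.2 s.
2. with the jaw still snug the nut has been turned up to its washer (value of joint nut above 0.585 rad and value of joint jaw below 0.0015 m and horizontal distance between wrench and nut_top below 0.005 m and angle between wrench's own z axis and vertical below 0.06 rad), for 0.1 s.
At the end, for the whole second after the job is handed in: the nut is home on its washer (no more than 0.03 rad short of touching it), the jaw is still within 1.5 mm of the nut's width, and the wrench lies still and flat on the block with its jaws round the nut (origin within 5 mm of the nut's axis) (value of joint nut above 0.57 rad and value of joint jaw below 0.0015 m and horizontal distance between wrench and nut_top below 0.005 m and angle between wrench's own z axis and vertical below 0.06 rad and height (world z) of wrench below 0.062 m and linear speed of wrench below 0.01 m/s).
It fails at once if the nut is turned (corner moved more than 2 mm) while the jaw is loose (more than 1.5 mm wider than the nut): that rounds its corners (distance of nut_corner from where it was at the start of the episode above 0.002 m and value of joint jaw above 0.0015 m).
It fails at once if the nut is overtightened: more than 0.15 rad past first touch of the washer (value of joint washer above 0.15 rad).
It fails at once if the worm is pressed with more than 25 N (contact force between the fingers and worm above 25 N).
It fails at once if a bystander is moved more than 30 mm (distance of any of spare_nut, tray, socket, screwdriver, hammer, spray_can, grease_jar from where it was at the start of the episode above 0.03 m).
It also fails if it takes over 72 s, if anything falls off the work surface, if the arm or the gripper's body presses on something with over 40 N, if the wrist force passes 120 N, or if a joint passes its speed limit or range.

ROBOT

A 7-joint arm with a two-finger parallel gripper is mounted at the origin on the work surface. World frame = base frame: x ahead of the robot, y to its left, z up, the work surface at z = 0. Lengths are in m, angles in rad, forces in N, time in s.
With the tool pointing down it reaches from about 0.35 to 0.9 m from the base axis. Payload 8.1 kg.
Tool frame: the origin (TCP) lies at the very end of the fingers, on their centre line; the grasp point (between the pads) lies 19 mm behind it; z points along the fingers, y is the line along which they close (so a half turn about z gives the same grasp; the last joint's range is limited). The gripper opens to 92 mm and grips with 3 to 60 N. Pads are 19 mm wide; open, the fingers measure 130 mm over their backs; the gripper's body (75 mm by 190 mm) begins 47 mm behind the grasp point.
Start: joints at [-1.408, 0.434, 0.025, 1.573, -0.012, 1.134, -0.075], TCP at [0.164, 0.603, 0.206] pointing down, gripper open.
Joint ranges: [-2.62, 2.62], [-0.44, 2.09], [-1.27, 1.32], [0.08, 2.57], [-1.32, 4.46], [0.12, 2], [-2.74, 2.74]. Speed limits (rad/s): [2.22, 2.22, 3.01, 3.01, 3.14, 3.14, 3.14].

INTERFACE

Orientations are given as a unit quaternion [w, x, y, z].
In Python, from workcell import r, cams, job gives the robot as it stands.
- The arm moves only by the tool step_arm, never from a script. Its argument "steps" is a list of rows, each a list of 3 entries, a list of its own where there are three numbers: the shift along the tool's x, y, z in m, then the turn, a rotation vector about the tool's x, y, z in degrees, then the gripper command: -1 is shut, 1 is fully open, values between are in proportion. In form: [[[x, y, z], [wx, wy, wz], gripper], ...]. A call has 1 to 10 rows; each row is the pose to reach, as a shift and turn from the pose commanded when the call began, along the tool's axes at that moment; what a row does not reach only later rows make up. A row lasts 1/10 s, in which the tool goes at most 50 mm and 8.59 degrees, less where a joint would pass 70% of its speed; a pose out of reach is approached as far as the arm can. A call with a gripper value outside its range is refused whole. The fingers move at their own pace and stop on an object; "grip_force" is the grip in N (left out, the last holds). Time passes only in rows, so rows that repeat a pose let the fingers close. It gives the time, the measured TCP pose, the force, the opening and the grip force at its end, in the units of the state.
- r.observe(): the state, without advancing time (a new reading comes with each control period).
- cams.grab_frame(name): name is "scene" or "top"; returns a dict with "pixels" (400x640x3 uint8, red, green, blue), "intrinsics" (3x3 intrinsics, pixels), "R" (3x3) and "t" (3): a world point X has camera coordinates R X + t. Camera axes: x right, y down, z forward; pixel columns grow to the right and rows downward; lengths in m; the calibration is good to about 2 mm. A picture is of the moment at which its call begins. There is no depth.
- job.close_job(): hands the job in; it is judged then, once.
Trained networks look in a picture, given as the dict that the camera call returned (one of the last four; its "shot" number tells which), for a name from the list of things; names that differ only in an ending like _2 or _b are one class to them, and where a whole thing is asked for, a point or a joint stands for the part that bears it (a point fixed in the world has none). Each returns a list of dicts, best first, with "p" (0 to 1); they miss things now and then, are a little off and sometimes report something else, mostly with a low value. They report only what shows in the picture. A call takes as long as a camera call.
- cams.regions_of(picture, name): "mask" (400x640 bool, what is visible of it) and "rect" ([centre column, centre row, width, height] in pixels, round what is visible of it).
- cams.spot_point(picture, name): "centre" ([column, row] in pixels: a listed point, or the origin of a listed thing).
The state is a dict: "time_s": time; "qpos": joint angles; "joint_vel": joint speeds; "tau": joint torques, N m; "tcp_pos": TCP position; "ee_rot": TCP orientation; "ft_force": force on the tool from outside, world axes, zero at the start; "torque": the same for the moment, N m; "opening": finger opening in m; "grip_force": force on a finger pad.
Only numpy, scipy, OpenCV 4.12 (cv2) and the standard library are available. Lean on these libraries where they do the work, as an engineer would, in place of code of your own. Each camera call takes 0.05 s, during which the arm holds its last target. There are 200 camera calls.

## Working session

There is one attempt and no reset: what is moved stays moved. The work goes in short steps, Python scripts to look and compute and a tool call to move; the robot and the scene stay as the last step left them, time stands still between calls to the robot, and variables do not carry over. Pictures are saved under pics/ and viewed, at most 10 in all, crops included, and the job is handed in when it is done.

Besides the shell and the picture viewer there is one more tool, called by a JSON object that holds its "name" and its "arguments", one argument or row to a line. step_arm: Moves the arm, as the interface text tells. Its arguments: {"type":"object","properties":{"steps":{"type":"array"},"grip_force":{"type":"number"}},"required":["steps"]}

```bash
mkdir -p pics; cat > h.py <<'E'
import numpy as np, cv2
from workcell import r, cams, job
from scipy.spatial.transform import Rotation as Ro
def onplane(f,px,z):
    K,R,t=f["intrinsics"],f["R"],f["t"]
    d=R.T@np.linalg.inv(K)@np.array([px[0],px[1],1.]); c=-R.T@t
    return c+d*(z-c[2])/d[2]
def tri(fs,pxs):
    A=[]
    for f,p in zip(fs,pxs):
        P=f["intrinsics"]@np.c_[f["R"],f["t"]]
        A+= [p[0]*P[2]-P[0],p[1]*P[2]-P[1]]
    x=np.linalg.svd(np.array(A))[2][-1]; return x[:3]/x[3]
def toolR():
    w,x,y,z=r.observe()["ee_rot"]; return Ro.from_quat([x,y,z,w]).as_matrix()
E
python3 - <<'E'
from h import *
fs=[cams.grab_frame(n) for n in("scene","top")]
for n,f in zip(("scene","top"),fs): cv2.imwrite(f"pics/{n}0.png",f["pixels"][:,:,::-1])
Z=dict(worm_top=.0752,nut_top=.0735,nut_corner=.0735,handle=.0635,jaw_face=.072,wrench=.055,block=0)
for n in list(Z)+["spare_nut","socket","screwdriver","hammer","spray_can","grease_jar","tray"]:
    o=[cams.spot_point(f,n) for f in fs]
    for k in (0,1):
        if o[k]: print(n,k,np.round(o[k][0]["p"],2),np.round(o[k][0]["centre"],1),np.round(onplane(fs[k],o[k][0]["centre"],Z.get(n,.0)),4))
    if o[0] and o[1]: print("  tri",np.round(tri(fs,[o[0][0]["centre"],o[1][0]["centre"]]),4))
s=r.observe(); print(s); print(toolR().round(3))
E
```

```text
worm_top 0 0.72 [331.7 199.1] [0.6072 0.0478 0.0752]
worm_top 1 0.74 [305.1 192.5] [0.5908 0.0498 0.0752]
  tri [0.5952 0.0536 0.0556]
nut_top 0 0.37 [337.3 185. ] [0.586  0.0947 0.0735]
nut_top 1 0.39 [294.2 195. ] [0.5818 0.0856 0.0735]
  tri [0.5844 0.0885 0.077 ]
nut_corner 0 0.38 [334.3 177.9] [0.5631 0.1077 0.0735]
nut_corner 1 0.44 [287.2 195.8] [0.5786 0.1086 0.0735]
  tri [0.5743 0.1038 0.0888]
handle 0 0.96 [303.3 236.1] [ 0.6252 -0.0819  0.0635]
handle 1 0.34 [295.2 198.2] [0.5721 0.0826 0.0635]
  tri [ 0.5641  0.0533 -0.1592]
jaw_face 0 0.49 [323.4 199.2] [0.5892 0.0339 0.072 ]
jaw_face 1 0.51 [296.2 198.5] [0.5705 0.0788 0.072 ]
  tri [0.5687 0.0743 0.0119]
wrench 0 0.94 [336.6 188.9] [0.5849 0.0935 0.055 ]
wrench 1 0.68 [295.9 190.9] [0.5972 0.0815 0.055 ]
  tri [0.5954 0.0804 0.0781]
block 0 0.82 [322.7 203. ] [0.5632 0.0578 0.    ]
block 1 0.89 [306.  202.4] [0.5632 0.0488 0.    ]
  tri [0.5646 0.0508 0.0082]
spare_nut 0 0.46 [329. 168.] [0.488 0.168 0.   ]
spare_nut 1 0.58 [284.9 213.3] [0.5237 0.1208 0.    ]
  tri [0.5242 0.1183 0.0744]
socket 0 0.66 [340.9 233.3] [
[... 796 characters left out ...]
57320931, -0.011606  ,
        1.13399376, -0.07511618]), 'joint_vel': array([-0.00029012,  0.00025453, -0.00060982, -0.00042419,  0.00057398,
       -0.0013526 , -0.0002553 ]), 'tau': array([-3.81941582e-04, -6.67644238e+01,  9.84022580e-01, -3.14814663e+01,
       -6.06457866e-02,  3.25803529e-02,  2.67501366e-05]), 'tcp_pos': array([0.16420512, 0.60305425, 0.20613187]), 'ee_rot': array([3.49130978e-06, 1.32562514e-01, 9.91174646e-01, 1.20986201e-05]), 'ft_force': array([-0.80616519,  0.39882341,  0.52353194]), 'torque': array([ 0.00589609, -0.02689889,  0.00554285]), 'grip_force': 0.0, 'opening': 0.09170906611642343}
[[-0.965  0.263  0.   ]
 [ 0.263  0.965  0.   ]
 [-0.     0.    -1.   ]]
```

```bash
python3 - <<'E'
import cv2,numpy as np
a=cv2.imread("pics/scene0.png")[140:290,250:400]; b=cv2.imread("pics/top0.png")[130:280,250:400]
cv2.imwrite("pics/c0.png",np.hstack([cv2.resize(x,(400,400),interpolation=cv2.INTER_CUBIC) for x in(a,b)]))
E
```

```text
(no output)
```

View pics/c0.png

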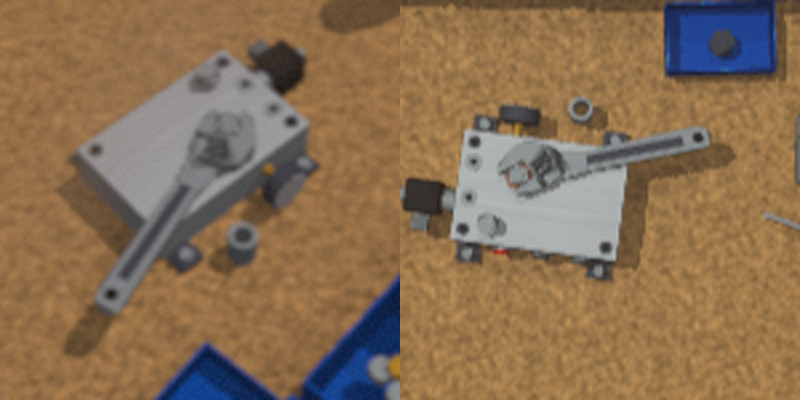

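View pics/top0.png

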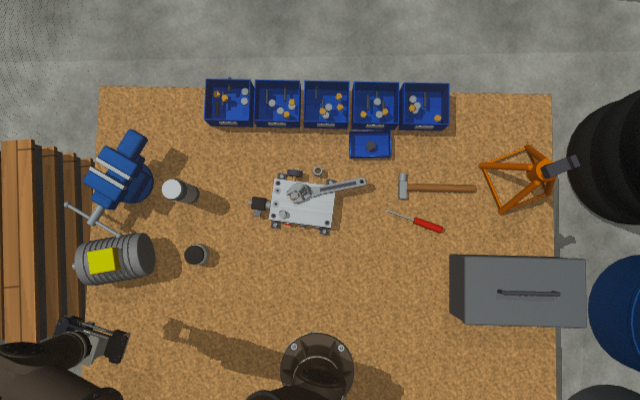

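The crop shows the wrench head near (293,195) in top view, worm about (304,190), handle hole about (362,181) in top and (292,250) in scene. I'll fit the block from its corners and get the handle yaw.

```bash
python3 - <<'E'
from h import *
from scipy.optimize import least_squares
fs=[cams.grab_frame(n) for n in("scene","top")]
s=150/400
px=[np.array([(222,50),(308,122),(158,218),(75,158)])*s+[250-.3,140-.3], np.array([(65,130),(227,140),(217,262),(50,240)])*s+[250-.3,130-.3]]
loc=[np.array([(-70,105),(70,105),(70,-105),(-70,-105)])/1e3, np.array([(70,105),(70,-105),(-70,-105),(-70,105)])/1e3]
def proj(f,X):
    c=X@f["R"].T+f["t"]; c=c@f["intrinsics"].T; return c[:,:2]/c[:,2:]
def T(p,l,z):
    c,s_=np.cos(p[2]),np.sin(p[2]); return np.c_[p[0]+c*l[:,0]-s_*l[:,1],p[1]+s_*l[:,0]+c*l[:,1],np.full(len(l),z)]
f=lambda p:np.concatenate([(proj(F,T(p,l,.055))-q).ravel() for F,l,q in zip(fs,loc,px)])
o=least_squares(f,[.56,.05,0.]); print("block",o.x.round(4),o.fun.round(1))
nut=T(o.x,np.array([[.02,.03]]),.0735)[0]; print("nut",nut.round(4))
hole=tri(fs,[(42-.3+250,109.9-.3+140),(111.7-.3+250,51.4-.3+130)]); print("hole",hole.round(4))
for F,q in zip(fs,[(291.7,249.6),(361.4,181.1)]):
    h=onplane(F,q,.0685); d=nut-h; print(h.round(4),"len",np.hypot(*d[:2]).round(4),"yaw",np.degrees(np.arctan2(d[1],d[0])).round(2))
    for m in cams.regions_of(F,"wrench")[:1]:
        ys,xs=np.nonzero(m["mask"]); 
        P=np.array([onplane(F,(x,y),.066) for x,y in zip(xs,ys)])[:,:2]
        D=P-nut[:2]; h=P[np.hypot(*D.T)>.07]; 
        v=cv2.fitLine(h.astype(np.float32),cv2.DIST_L2,0,.01,.01).ravel()
        d=v[:2]*np.sign(v[1]); e=nut[:2]-v[2:]
        print(m["p"],"line yaw",np.degrees(np.arctan2(d[1],d[0])).round(2),"nut offset y",(d[0]*e[1]-d[1]*e[0]).round(4),"len",np.max(-D@d).round(4))
        y=np.arctan2(d[1],d[0]); u=np.array([np.cos(y+np.pi/8),np.sin(y+np.pi/8)]); w=np.array([-u[1],u[0]])
        print("u",u.round(4),"worm pred",(nut[:2]-.035*u+.01*w).round(4))
E
```

```text
block [ 0.558   0.0613 -0.0882] [-0.7 -1.   0.4 -0.5  1.3  6.7 -0.2 -2.8 -1.2  0.1  0.4  3.3 -0.5 -0.8
 -0.6  0.4]
nut [0.5806 0.0894 0.0735]
hole [ 0.6338 -0.1337  0.0734]
[ 0.6328 -0.1309  0.0685] len 0.2265 yaw 103.33
0.68 line yaw 102.54 nut offset y 0.0042 len 0.2461
u [-0.5741  0.8188] worm pred [0.5925 0.055 ]
[ 0.6336 -0.1353  0.0685] len 0.2309 yaw 103.28
0.79 line yaw 102.84 nut offset y 0.0003 len 0.2436
u [-0.5784  0.8158] worm pred [0.5927 0.0551]
```

{"name": "step_arm", "arguments": {
  "steps": [
    [[-0.558,-0.416,0],[0,0,129.6],-1],
    [[-0.558,-0.416,0],[0,0,129.6],-1],
    [[-0.558,-0.416,0],[0,0,129.6],-1],
    [[-0.558,-0.416,0],[0,0,129.6],-1],
    [[-0.558,-0.416,0],[0,0,129.6],-1],
    [[-0.558,-0.416,0],[0,0,129.6],-1],
    [[-0.558,-0.416,0],[0,0,129.6],-1],
    [[-0.558,-0.416,0],[0,0,129.6],-1],
    [[-0.558,-0.416,0],[0,0,129.6],-1],
    [[-0.558,-0.416,0],[0,0,129.6],-1]
  ],
  "grip_force": 20
}}

```text
time_s: 2.7
tcp_pos: [0.4735, 0.2078, 0.2066]
ee_rot: [-0.0, 0.774, 0.633, 0.001]
ft_force: [0.5, 0.2, -0.4]
opening: 0.0166
grip_force: 0.0
```

```bash
python3 - <<'E'
from h import *
s=r.observe(); print({k:np.round(s[k],3) for k in("time_s","qpos","tcp_pos","ee_rot","ft_force","opening")}); R=toolR();print(R.round(3))
d=np.array([.593,.055,.115])-s["tcp_pos"]; print("shift",(R.T@d).round(4),"yangle",np.degrees(np.arctan2(R[1,1],R[0,1])))
E
```

```text
{'time_s': np.float64(2.7), 'qpos': array([-0.917,  0.268,  0.506,  1.864, -0.15 ,  1.045, -0.552]), 'tcp_pos': array([0.473, 0.208, 0.207]), 'ee_rot': array([-0.   ,  0.774,  0.633,  0.001]), 'ft_force': array([ 0.538,  0.219, -0.414]), 'opening': np.float64(0.017)}
[[ 0.2    0.98   0.001]
 [ 0.98  -0.2    0.001]
 [ 0.001  0.001 -1.   ]]
shift [-0.126   0.1476  0.0915] yangle -11.508130218089912
```

{"name": "step_arm", "arguments": {
  "steps": [
    [[-0.126,0.148,0.05],[0,0,43.3],-1],
    [[-0.126,0.148,0.05],[0,0,43.3],-1],
    [[-0.126,0.148,0.05],[0,0,43.3],-1],
    [[-0.126,0.148,0.05],[0,0,43.3],-1],
    [[-0.126,0.148,0.05],[0,0,43.3],-1],
    [[-0.126,0.148,0.05],[0,0,43.3],-1],
    [[-0.126,0.148,0.05],[0,0,43.3],-1],
    [[-0.126,0.148,0.05],[0,0,43.3],-1]
  ]
}}

```text
time_s: 3.5
tcp_pos: [0.5928, 0.0588, 0.1564]
ee_rot: [-0.0, 0.951, 0.308, 0.0]
ft_force: [-0.4, 0.1, -0.6]
opening: 0.0004
grip_force: 0.0
```

```bash
python3 - <<'E'
from h import *
s=r.observe(); print({k:np.round(s[k],4) for k in("time_s","qpos","tcp_pos","ft_force","opening")}); R=toolR();print(R.round(3))
f=cams.grab_frame("scene"); cv2.imwrite("pics/s1.png",cv2.resize(f["pixels"][100:280,230:430,::-1],(800,720))[:600])
E
```

```text
{'time_s': np.float64(3.5), 'qpos': array([-0.6613,  0.4937,  0.6922,  1.7503, -0.3621,  1.0286, -0.7826]), 'tcp_pos': array([0.5928, 0.0588, 0.1564]), 'ft_force': array([-0.3562,  0.0804, -0.5508]), 'opening': np.float64(0.0004)}
[[ 0.81   0.586  0.   ]
 [ 0.586 -0.81   0.001]
 [ 0.001 -0.001 -1.   ]]
```

View pics/s1.png

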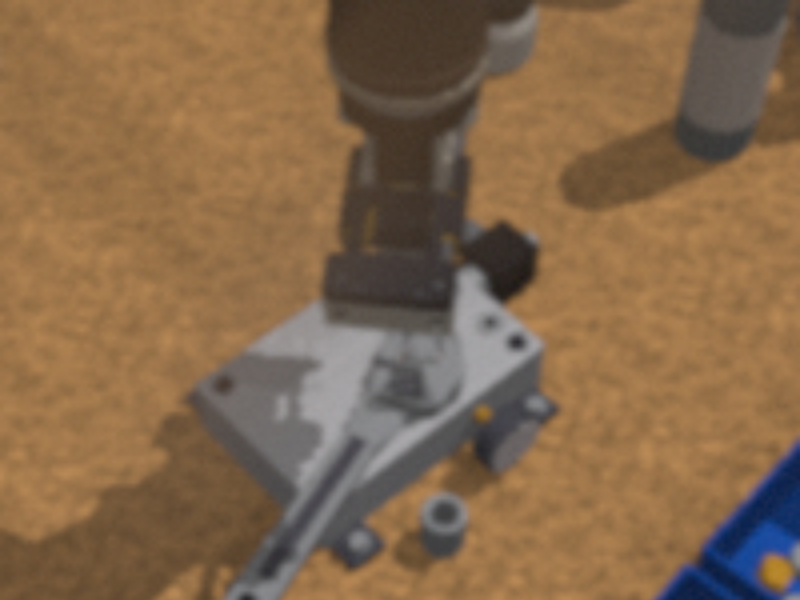

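The scene view shows the closed fingertips hovering above and short of the head; worm near crop (408,382) → pixel (332,195.5).

{"name": "step_arm", "arguments": {
  "steps": [
    [[-0.003,0.019,0.04],[0,0,0],-1],
    [[-0.003,0.019,0.065],[0,0,0],-1],
    [[-0.003,0.019,0.071],[0,0,0],-1],
    [[-0.003,0.019,0.071],[0,0,0],-1],
    [[-0.003,0.019,0.071],[0,0,0],-1]
  ]
}}

```text
time_s: 4.05
tcp_pos: [0.6025, 0.0406, 0.0865]
ee_rot: [-0.0, 0.952, 0.306, 0.001]
ft_force: [-0.4, -0.2, -0.5]
opening: 0.0001
grip_force: 0.0
```

```bash
python3 - <<'E'
from h import *
s=r.observe(); print({k:np.round(s[k],4) for k in("time_s","tcp_pos","ft_force","opening")}); R=toolR();print(R.round(4))
fs=[cams.grab_frame(n) for n in("scene","top")]
cv2.imwrite("pics/s2.png",np.hstack([cv2.resize(f["pixels"][a:a+80,b:b+80,::-1],(400,400),interpolation=cv2.INTER_CUBIC) for f,a,b in zip(fs,(145,150),(290,260))]))
K=lambda f,X:(lambda c:(c[:2]/c[2]).round(1))(f["intrinsics"]@(f["R"]@X+f["t"]))
for f in fs: print(K(f,s["tcp_pos"]),K(f,np.array([.594,.052,.0752])))
E
```

```text
{'time_s': np.float64(4.05), 'tcp_pos': array([0.6025, 0.0406, 0.0865]), 'ft_force': array([-0.3923, -0.2057, -0.4606]), 'opening': np.float64(0.0001)}
[[ 8.129e-01  5.823e-01  1.600e-03]
 [ 5.823e-01 -8.129e-01  7.000e-04]
 [ 1.700e-03  4.000e-04 -1.000e+00]]
[328.7 197.4] [329.2 195.5]
[307.9 188.7] [304.5 191.5]
```

View pics/s2.png

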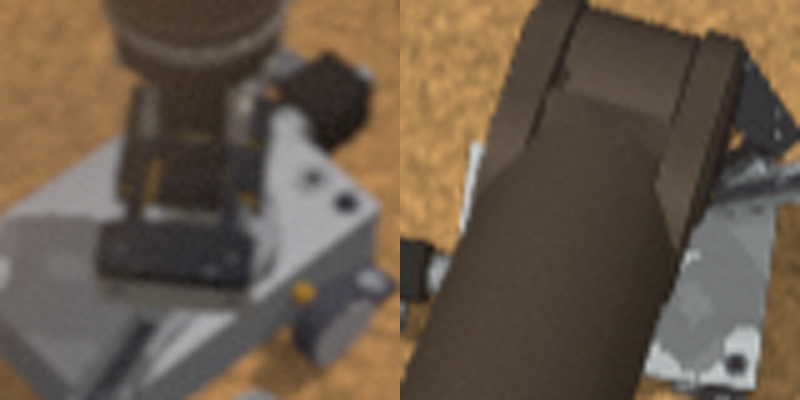

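The arm now hides the worm in both views, so I continue by touch, shifted 3 mm toward the scene-view estimate.

{"name": "step_arm", "arguments": {
  "steps": [
    [[0.003,0,0.004],[0,0,0],-1],
    [[0.003,0,0.008],[0,0,0],-1],
    [[0.003,0,0.009],[0,0,0],-1],
    [[0.003,0,0.009],[0,0,0],-1]
  ]
}}

```text
time_s: 4.55
tcp_pos: [0.604, 0.0416, 0.0758]
ee_rot: [-0.0, 0.952, 0.305, -0.0]
ft_force: [-1.2, 0.3, 1.0]
opening: 0.0005
grip_force: 0.0
```

{"name": "step_arm", "arguments": {
  "steps": [
    [[0,0,0.001],[0,0,0],-1],
    [[0,0,0.001],[0,0,0],-1]
  ]
}}

```text
time_s: 4.75
tcp_pos: [0.6042, 0.0415, 0.0751]
ee_rot: [0.0, 0.952, 0.305, -0.0]
ft_force: [0.3, -0.1, -0.5]
opening: 0.0005
grip_force: 0.0
```

{"name": "step_arm", "arguments": {
  "steps": [
    [[0,0,0.0005],[0,0,0],-1],
    [[0,0,0.0005],[0,0,0],-1]
  ]
}}

```text
time_s: 4.95
tcp_pos: [0.6043, 0.0416, 0.0746]
ee_rot: [-0.0, 0.952, 0.305, 0.0]
ft_force: [0.5, 0.2, -0.1]
opening: 0.0003
grip_force: 0.0
```

{"name": "step_arm", "arguments": {
  "steps": [
    [[0,0,0.0005],[0,0,0],-1],
    [[0,0,0.0005],[0,0,0],-1]
  ]
}}

```text
time_s: 5.15
tcp_pos: [0.6042, 0.0416, 0.0741]
ee_rot: [-0.0, 0.952, 0.305, -0.0]
ft_force: [-0.4, 0.1, 0.1]
opening: 0.0005
grip_force: 0.0
```

{"name": "step_arm", "arguments": {
  "steps": [
    [[0,0,0.0005],[0,0,0],-1],
    [[0,0,0.0005],[0,0,0],-1]
  ]
}}

```text
time_s: 5.35
tcp_pos: [0.6042, 0.0416, 0.0736]
ee_rot: [-0.0, 0.952, 0.305, -0.0]
ft_force: [-0.4, 0.7, 0.2]
opening: 0.0005
grip_force: 0.0
```

No contact 1.6 mm below the crown height: the fingertip is behind the worm. Lift, advance 8 mm along u, feel again.

{"name": "step_arm", "arguments": {
  "steps": [
    [[0,0,-0.004],[0,0,0],-1],
    [[0,-0.004,-0.004],[0,0,0],-1],
    [[0,-0.008,-0.004],[0,0,0],-1],
    [[0,-0.008,-0.003],[0,0,0],-1],
    [[0,-0.008,-0.002],[0,0,0],-1],
    [[0,-0.008,-0.002],[0,0,0],-1]
  ]
}}

```text
time_s: 5.95
tcp_pos: [0.5995, 0.0481, 0.0754]
ee_rot: [0.0, 0.952, 0.305, -0.0]
ft_force: [0.2, 0.0, 0.2]
opening: 0.0003
grip_force: 0.0
```

{"name": "step_arm", "arguments": {
  "steps": [
    [[0,0,0.0005],[0,0,0],-1],
    [[0,0,0.0005],[0,0,0],-1]
  ]
}}

```text
time_s: 6.15
tcp_pos: [0.5996, 0.048, 0.075]
ee_rot: [0.0, 0.952, 0.305, -0.0]
ft_force: [-0.2, 0.5, 0.4]
opening: 0.0004
grip_force: 0.0
```

{"name": "step_arm", "arguments": {
  "steps": [
    [[0,0,0.0005],[0,0,0],-1],
    [[0,0,0.0005],[0,0,0],-1]
  ]
}}

```text
time_s: 6.35
tcp_pos: [0.5996, 0.0481, 0.0746]
ee_rot: [-0.0, 0.952, 0.305, 0.0]
ft_force: [-0.4, 0.0, -0.6]
opening: 0.0006
grip_force: 0.0
```

{"name": "step_arm", "arguments": {
  "steps": [
    [[0,0,0.0005],[0,0,0],-1],
    [[0,0,0.0005],[0,0,0],-1]
  ]
}}

```text
time_s: 6.55
tcp_pos: [0.5996, 0.0481, 0.0741]
ee_rot: [-0.0, 0.952, 0.305, -0.0]
ft_force: [-0.3, -1.2, 0.7]
opening: 0.0005
grip_force: 0.0
```

{"name": "step_arm", "arguments": {
  "steps": [
    [[0,0,0.0005],[0,0,0],-1],
    [[0,0,0.0005],[0,0,0],-1]
  ]
}}

```text
time_s: 6.75
tcp_pos: [0.5996, 0.0481, 0.0736]
ee_rot: [-0.0, 0.952, 0.305, -0.0]
ft_force: [-0.0, -0.2, 0.4]
opening: 0.0002
grip_force: 0.0
```

{"name": "step_arm", "arguments": {
  "steps": [
    [[0,0,-0.004],[0,0,0],-1],
    [[0,-0.004,-0.004],[0,0,0],-1],
    [[0,-0.008,-0.004],[0,0,0],-1],
    [[0,-0.008,-0.003],[0,0,0],-1],
    [[0,-0.008,-0.002],[0,0,0],-1],
    [[0,-0.008,-0.002],[0,0,0],-1]
  ]
}}

```text
time_s: 7.35
tcp_pos: [0.5948, 0.0546, 0.0754]
ee_rot: [0.0, 0.952, 0.305, -0.0]
ft_force: [-0.0, -0.2, -1.5]
opening: 0.0006
grip_force: 0.0
```

{"name": "step_arm", "arguments": {
  "steps": [
    [[0,0,0.0005],[0,0,0],-1],
    [[0,0,0.0005],[0,0,0],-1]
  ]
}}

```text
time_s: 7.55
tcp_pos: [0.595, 0.0545, 0.0751]
ee_rot: [0.0, 0.952, 0.305, -0.0]
ft_force: [-0.2, 0.9, 0.3]
opening: 0.0006
grip_force: 0.0
```

{"name": "step_arm", "arguments": {
  "steps": [
    [[0,0,0.0005],[0,0,0],-1],
    [[0,0,0.0005],[0,0,0],-1]
  ]
}}

```text
time_s: 7.75
tcp_pos: [0.595, 0.0546, 0.0746]
ee_rot: [-0.0, 0.952, 0.305, -0.0]
ft_force: [-0.0, -0.6, 0.9]
opening: 0.0002
grip_force: 0.0
```

{"name": "step_arm", "arguments": {
  "steps": [
    [[0,0,0.0005],[0,0,0],-1],
    [[0,0,0.0005],[0,0,0],-1]
  ]
}}

```text
time_s: 7.95
tcp_pos: [0.5949, 0.0546, 0.0741]
ee_rot: [-0.0, 0.952, 0.305, -0.0]
ft_force: [-0.2, -0.5, 0.3]
opening: 0.0006
grip_force: 0.0
```

{"name": "step_arm", "arguments": {
  "steps": [
    [[0,0,0.0005],[0,0,0],-1],
    [[0,0,0.0005],[0,0,0],-1]
  ]
}}

```text
time_s: 8.15
tcp_pos: [0.595, 0.0546, 0.0736]
ee_rot: [-0.0, 0.952, 0.305, -0.0]
ft_force: [-0.1, -0.1, -0.2]
opening: 0.0005
grip_force: 0.0
```

{"name": "step_arm", "arguments": {
  "steps": [
    [[0,0,0.0005],[0,0,0],-1],
    [[0,0,0.0005],[0,0,0],-1]
  ]
}}

```text
time_s: 8.35
tcp_pos: [0.5949, 0.0547, 0.0731]
ee_rot: [-0.0, 0.952, 0.305, -0.0]
ft_force: [0.1, 0.3, -0.2]
opening: 0.0004
grip_force: 0.0
```

{"name": "step_arm", "arguments": {
  "steps": [
    [[0,0,0.0003],[0,0,0],-1],
    [[0,0,0.0003],[0,0,0],-1]
  ]
}}

```text
time_s: 8.55
tcp_pos: [0.5949, 0.0547, 0.0728]
ee_rot: [-0.0, 0.952, 0.305, -0.0]
ft_force: [0.1, -0.7, 0.4]
opening: 0.0003
grip_force: 0.0
```

```bash
python3 - <<'E'
from h import *
f=cams.grab_frame("scene"); s=r.observe(); R=toolR()
im=cv2.resize(f["pixels"][150:230,280:380,::-1],None,fx=8,fy=8,interpolation=cv2.INTER_CUBIC)[:600]
K=lambda X:(lambda c:(c[:2]/c[2]))(f["intrinsics"]@(f["R"]@X+f["t"]))
for dy in(-.019,.019):
  for dx in(-.0095,.0095):
    p=(K(s["tcp_pos"]+R@[dx,dy,0])-[280,150]+.5)*8; cv2.circle(im,tuple(int(v) for v in p),3,(0,0,255),-1)
cv2.imwrite("pics/s3.png",im)
E
```

```text
(no output)
```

View pics/s3.png

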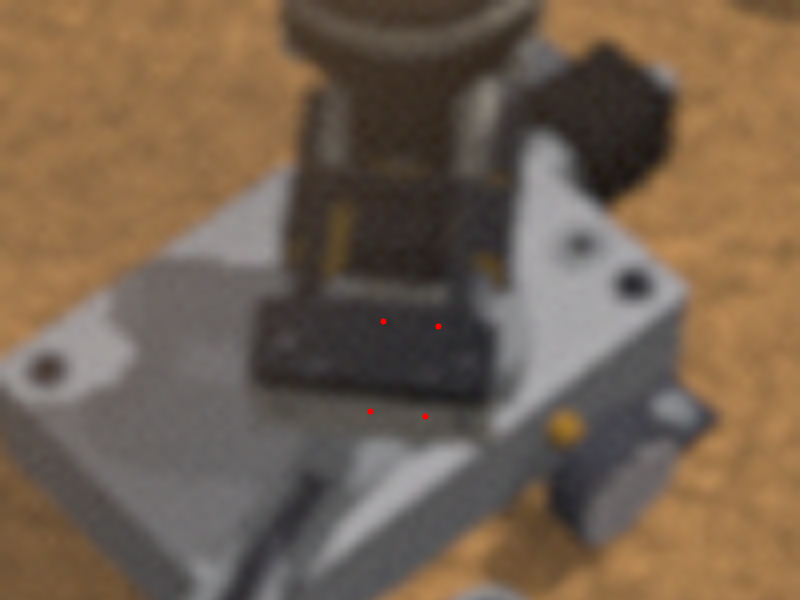

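The body hides the tips; nothing contradicts the position, so I keep feeling downward gently.

{"name": "step_arm", "arguments": {
  "steps": [
    [[0,0,0.0004],[0,0,0],-1],
    [[0,0,0.0004],[0,0,0],-1]
  ]
}}

```text
time_s: 8.8
tcp_pos: [0.5949, 0.0547, 0.0724]
ee_rot: [-0.0, 0.952, 0.305, -0.0]
ft_force: [0.4, 0.3, -0.4]
opening: 0.0006
grip_force: 0.0
```

{"name": "step_arm", "arguments": {
  "steps": [
    [[0,0,0.0004],[0,0,0],-1],
    [[0,0,0.0004],[0,0,0],-1]
  ]
}}

```text
time_s: 9.0
tcp_pos: [0.5949, 0.0546, 0.072]
ee_rot: [-0.0, 0.952, 0.305, -0.0]
ft_force: [0.0, 0.6, -0.5]
opening: 0.0004
grip_force: 0.0
```

{"name": "step_arm", "arguments": {
  "steps": [
    [[0,0,0.0004],[0,0,0],-1],
    [[0,0,0.0004],[0,0,0],-1]
  ]
}}

```text
time_s: 9.2
tcp_pos: [0.5949, 0.0547, 0.0716]
ee_rot: [-0.0, 0.952, 0.305, -0.0]
ft_force: [0.0, -0.4, 0.1]
opening: 0.0005
grip_force: 0.0
```

{"name": "step_arm", "arguments": {
  "steps": [
    [[0,0,0.0005],[0,0,0],-1],
    [[0,0,0.0005],[0,0,0],-1]
  ]
}}

```text
time_s: 9.4
tcp_pos: [0.5949, 0.0547, 0.0711]
ee_rot: [-0.0, 0.952, 0.305, -0.0]
ft_force: [-0.1, -0.4, 0.6]
opening: 0.0003
grip_force: 0.0
```

{"name": "step_arm", "arguments": {
  "steps": [
    [[0,0,0.0005],[0,0,0],-1],
    [[0,0,0.0005],[0,0,0],-1]
  ]
}}

```text
time_s: 9.6
tcp_pos: [0.5949, 0.0546, 0.0705]
ee_rot: [-0.0, 0.952, 0.305, -0.0]
ft_force: [-0.1, -0.3, -0.5]
opening: 0.0006
grip_force: 0.0
```

{"name": "step_arm", "arguments": {
  "steps": [
    [[0,0,0.0005],[0,0,0],-1],
    [[0,0,0.0005],[0,0,0],-1]
  ]
}}

```text
time_s: 9.8
tcp_pos: [0.5949, 0.0547, 0.0701]
ee_rot: [-0.0, 0.952, 0.305, -0.0]
ft_force: [1.3, -0.2, -0.2]
opening: 0.0003
grip_force: 0.0
```

```bash
python3 - <<'E'
from h import *
f=cams.grab_frame("scene"); s=r.observe(); R=toolR()
K=lambda X:(lambda c:(c[:2]/c[2]))(f["intrinsics"]@(f["R"]@X+f["t"]))
for p in ([-.0375,.095,-.066],[.0375,.095,-.066],[-.0375,.095,-.1],[0,0,0],[-.0375,-.095,-.066],[.0375,.019,-.03],[-.0375,.019,-.03]):
    print(p,((K(s["tcp_pos"]+R@p)-[280,150]+.5)*8).round())
print("cam",(-f["R"].T@f["t"]).round(3)); 
g=cams.grab_frame("top"); print("cam",(-g["R"].T@g["t"]).round(3))
print(s["tcp_pos"],R.round(4),s["qpos"])
E
```

```text
[-0.0375, 0.095, -0.066] [249. 491.]
[0.0375, 0.095, -0.066] [490. 516.]
[-0.0375, 0.095, -0.1] [245. 430.]
[0, 0, 0] [404. 373.]
[-0.0375, -0.095, -0.066] [329.  29.]
[0.0375, 0.019, -0.03] [510. 380.]
[-0.0375, 0.019, -0.03] [287. 358.]
cam [ 0.989 -0.384  0.926]
cam [ 0.465 -0.006  1.477]
[0.59495643 0.05465004 0.07010409] [[ 0.8139  0.581  -0.    ]
 [ 0.581  -0.8139  0.    ]
 [ 0.     -0.     -1.    ]] [-0.60475796  0.59629969  0.62875749  1.82788563 -0.44949105  0.86369437
 -0.71019068]
```

{"name": "step_arm", "arguments": {
  "steps": [
    [[0,0,-0.03],[0,0,0],-1],
    [[0,0,-0.03],[0,0,-90],-1],
    [[0,0,-0.03],[0,0,-90],-1],
    [[0,0,-0.03],[0,0,-90],-1],
    [[0,0,-0.03],[0,0,-90],-1],
    [[0,0,-0.03],[0,0,-90],-1],
    [[0,0,-0.03],[0,0,-90],-1],
    [[0,0,-0.03],[0,0,-90],-1],
    [[0,0,-0.03],[0,0,-90],-1],
    [[0,0,-0.03],[0,0,-90],-1]
  ]
}}

```text
time_s: 10.9
tcp_pos: [0.595, 0.0545, 0.1002]
ee_rot: [0.0, 0.55, 0.835, 0.0]
ft_force: [0.5, 0.4, -0.3]
opening: 0.0007
grip_force: 0.0
```

{"name": "step_arm", "arguments": {
  "steps": [
    [[0,0,0],[0,0,-14],-1],
    [[0,0,0],[0,0,-14],-1],
    [[0,0,0],[0,0,-14],-1]
  ]
}}

```text
time_s: 11.2
tcp_pos: [0.595, 0.0543, 0.1002]
ee_rot: [-0.0, 0.447, 0.895, 0.0]
ft_force: [0.0, -0.3, -0.5]
opening: 0.0005
grip_force: 0.0
```

```bash
python3 - <<'E'
from h import *
f=cams.grab_frame("scene"); s=r.observe(); R=toolR(); print(s["tcp_pos"].round(4),R.round(3),s["qpos"].round(2))
im=cv2.resize(f["pixels"][150:225,280:380,::-1],None,fx=8,fy=8,interpolation=cv2.INTER_CUBIC)
K=lambda X:(lambda c:(c[:2]/c[2]))(f["intrinsics"]@(f["R"]@X+f["t"]))
for dy in(-.019,.019):
  for dx in(-.0095,.0095):
    p=(K(s["tcp_pos"]+R@[dx,dy,0])-[280,150]+.5)*8; cv2.circle(im,tuple(int(v) for v in p),3,(0,0,255),-1)
cv2.imwrite("pics/s4.png",im)
for n,z in (("worm_top",.0752),("nut_top",.0735),("wrench",.055)):
    for d in cams.spot_point(f,n)[:2]: print(n,d["p"],d["centre"],onplane(f,d["centre"],z).round(4))
E
```

```text
[0.595  0.0544 0.1002] [[-0.598  0.802  0.   ]
 [ 0.802  0.598  0.   ]
 [ 0.     0.    -1.   ]] [-0.34  0.5   0.22  1.78 -0.14  0.88  0.59]
worm_top 0.57 [330.1, 195.5] [0.5959 0.0537 0.0752]
nut_top 0.67 [324.6, 304.3] [ 0.7899 -0.1788  0.0735]
nut_top 0.4 [337.9, 184.8] [0.5868 0.0964 0.0735]
wrench 0.67 [332.8, 188.6] [0.5762 0.087  0.055 ]
```

View pics/s4.png

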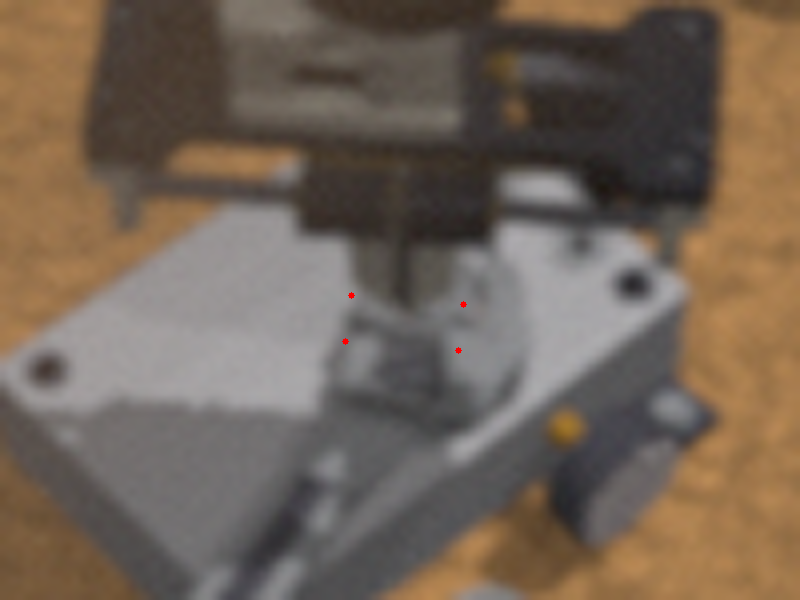

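Now visible: fingertips taper to a point at about (405,310) in the crop, ~13 px higher than the TCP projects (404,323); the dark worm is at (410,365). The tip is narrower/higher than assumed; this orientation also shows contact. Descend onto the crown here.

{"name": "step_arm", "arguments": {
  "steps": [
    [[-0.004,0.001,0.01],[0,0,0],-1],
    [[-0.004,0.001,0.02],[0,0,0],-1],
    [[-0.004,0.001,0.025],[0,0,0],-1],
    [[-0.004,0.001,0.026],[0,0,0],-1],
    [[-0.004,0.001,0.027],[0,0,0],-1],
    [[-0.004,0.001,0.028],[0,0,0],-1],
    [[-0.004,0.001,0.028],[0,0,0],-1]
  ]
}}

```text
time_s: 12.1
tcp_pos: [0.5983, 0.0521, 0.0723]
ee_rot: [0.0, 0.447, 0.894, 0.0]
ft_force: [0.3, -0.4, -0.5]
opening: 0.0006
grip_force: 0.0
```

{"name": "step_arm", "arguments": {
  "steps": [
    [[0,0,0.0005],[0,0,0],-1],
    [[0,0,0.001],[0,0,0],-1]
  ]
}}

```text
time_s: 12.3
tcp_pos: [0.5983, 0.0521, 0.0713]
ee_rot: [0.0, 0.447, 0.894, 0.0]
ft_force: [0.6, -1.3, -1.0]
opening: 0.0004
grip_force: 0.0
```

{"name": "step_arm", "arguments": {
  "steps": [
    [[0,0,0.0005],[0,0,0],-1],
    [[0,0,0.001],[0,0,0],-1]
  ]
}}

```text
time_s: 12.5
tcp_pos: [0.5982, 0.0521, 0.0702]
ee_rot: [0.0, 0.447, 0.894, 0.0]
ft_force: [-1.2, 0.3, -0.2]
opening: 0.0005
grip_force: 0.0
```

{"name": "step_arm", "arguments": {
  "steps": [
    [[0,0,0.0005],[0,0,0],-1],
    [[0,0,0.0005],[0,0,0],-1]
  ]
}}

```text
time_s: 12.7
tcp_pos: [0.5981, 0.0521, 0.0696]
ee_rot: [-0.0, 0.447, 0.894, -0.0]
ft_force: [0.6, 0.2, 0.7]
opening: 0.0005
grip_force: 0.0
```

```bash
python3 - <<'E'
from h import *
f=cams.grab_frame("scene"); s=r.observe(); R=toolR()
im=cv2.resize(f["pixels"][165:215,300:360,::-1],None,fx=12,fy=12,interpolation=cv2.INTER_CUBIC)
K=lambda X:(lambda c:(c[:2]/c[2]))(f["intrinsics"]@(f["R"]@X+f["t"]))
p=(K(s["tcp_pos"])-[300,165]+.5)*12; print(p); cv2.circle(im,tuple(int(v) for v in p),3,(0,0,255),-1)
cv2.imwrite("pics/s5.png",im)
E
```

```text
[369.2538994  395.68139381]
```

View pics/s5.png

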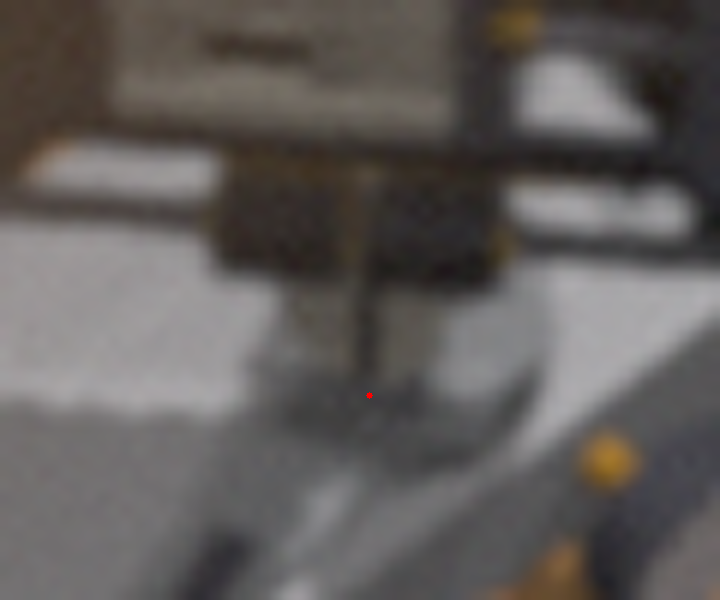

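The finger bottom shows at row ~375 versus TCP row 395, just above the dark worm; still a few mm high. Continue down.

{"name": "step_arm", "arguments": {
  "steps": [
    [[0,0,0.0003],[0,0,0],-1],
    [[0,0,0.0006],[0,0,0],-1]
  ]
}}

```text
time_s: 12.95
tcp_pos: [0.5982, 0.052, 0.069]
ee_rot: [0.0, 0.447, 0.894, 0.0]
ft_force: [0.1, -0.0, -0.5]
opening: 0.0004
grip_force: 0.0
```

{"name": "step_arm", "arguments": {
  "steps": [
    [[0,0,0.0003],[0,0,0],-1],
    [[0,0,0.0006],[0,0,0],-1]
  ]
}}

```text
time_s: 13.15
tcp_pos: [0.5982, 0.0521, 0.0684]
ee_rot: [-0.0, 0.447, 0.894, 0.0]
ft_force: [-1.0, -0.8, 0.8]
opening: 0.0004
grip_force: 0.0
```

{"name": "step_arm", "arguments": {
  "steps": [
    [[0,0,0.0003],[0,0,0],-1],
    [[0,0,0.0006],[0,0,0],-1]
  ]
}}

```text
time_s: 13.35
tcp_pos: [0.5981, 0.0521, 0.0678]
ee_rot: [-0.0, 0.447, 0.894, 0.0]
ft_force: [-0.4, -0.2, 0.7]
opening: 0.0003
grip_force: 0.0
```

{"name": "step_arm", "arguments": {
  "steps": [
    [[0,0,0.0003],[0,0,0],-1],
    [[0,0,0.0006],[0,0,0],-1]
  ]
}}

```text
time_s: 13.55
tcp_pos: [0.5981, 0.052, 0.0672]
ee_rot: [-0.0, 0.447, 0.894, 0.0]
ft_force: [0.5, -0.1, -0.7]
opening: 0.0002
grip_force: 0.0
```

{"name": "step_arm", "arguments": {
  "steps": [
    [[0,0,0.0003],[0,0,0],-1],
    [[0,0,0.0006],[0,0,0],-1]
  ]
}}

```text
time_s: 13.75
tcp_pos: [0.5982, 0.0521, 0.0666]
ee_rot: [-0.0, 0.447, 0.894, 0.0]
ft_force: [0.6, 0.5, 0.9]
opening: 0.0003
grip_force: 0.0
```

{"name": "step_arm", "arguments": {
  "steps": [
    [[0,0,0.0003],[0,0,0],-1],
    [[0,0,0.0006],[0,0,0],-1]
  ]
}}

```text
time_s: 13.95
tcp_pos: [0.5982, 0.052, 0.066]
ee_rot: [-0.0, 0.447, 0.894, 0.0]
ft_force: [-0.8, -0.9, -0.1]
opening: 0.0002
grip_force: 0.0
```

{"name": "step_arm", "arguments": {
  "steps": [
    [[0,0,0.0003],[0,0,0],-1],
    [[0,0,0.0006],[0,0,0],-1]
  ]
}}

```text
time_s: 14.15
tcp_pos: [0.5982, 0.0521, 0.0654]
ee_rot: [-0.0, 0.447, 0.894, 0.0]
ft_force: [0.5, -0.6, -0.2]
opening: 0.0003
grip_force: 0.0
```

```bash
python3 - <<'E'
from h import *
f=cams.grab_frame("scene"); s=r.observe(); R=toolR()
A=cv2.imread("pics/scene0.png")
im=np.hstack([cv2.resize(x[165:215,310:360],None,fx=8,fy=8,interpolation=cv2.INTER_CUBIC) for x in (A,f["pixels"][:,:,::-1])])
K=lambda X:(lambda c:(c[:2]/c[2]))(f["intrinsics"]@(f["R"]@X+f["t"]))
p=(K(s["tcp_pos"])-[310,165]+.5)*8; print(p,s["tcp_pos"],s["ft_force"]); 
for d in (0,400): cv2.circle(im,tuple(int(v) for v in p+[d,0]),3,(0,0,255),-1)
cv2.imwrite("pics/s6.png",im)
E
```

```text
[166.06755993 270.7095255 ] [0.5981202  0.05203653 0.06534279] [-0.86625267 -0.38051611 -0.40931969]
```

View pics/s6.png

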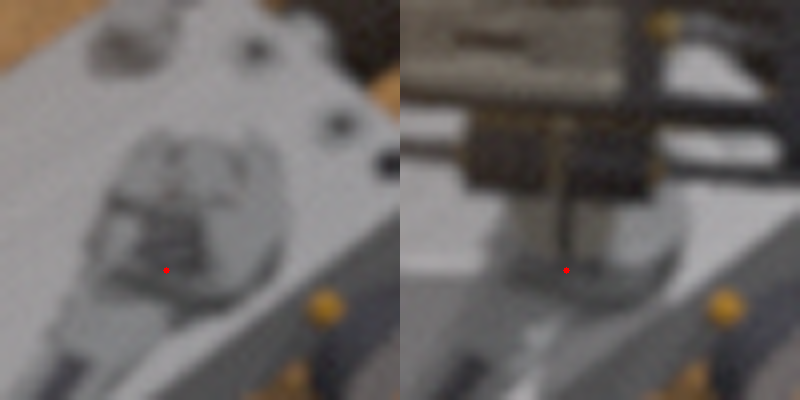

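Left (start) shows the worm at (172,240); right shows fingers' bottom at row ~262 over it, TCP projected (166,270) — the reported TCP seems lower than the real tip. Keep descending by feel.

{"name": "step_arm", "arguments": {
  "steps": [
    [[0,0,0.0003],[0,0,0],-1],
    [[0,0,0.0006],[0,0,0],-1]
  ]
}}

```text
time_s: 14.4
tcp_pos: [0.5982, 0.052, 0.0648]
ee_rot: [0.0, 0.447, 0.894, 0.0]
ft_force: [0.4, -0.6, 0.9]
opening: 0.0005
grip_force: 0.0
```

{"name": "step_arm", "arguments": {
  "steps": [
    [[0,0,0.0003],[0,0,0],-1],
    [[0,0,0.0006],[0,0,0],-1]
  ]
}}

```text
time_s: 14.6
tcp_pos: [0.5982, 0.052, 0.0642]
ee_rot: [-0.0, 0.447, 0.894, -0.0]
ft_force: [-0.1, 0.1, -0.1]
opening: 0.0005
grip_force: 0.0
```

{"name": "step_arm", "arguments": {
  "steps": [
    [[0,0,0.0003],[0,0,0],-1],
    [[0,0,0.0006],[0,0,0],-1]
  ]
}}

```text
time_s: 14.8
tcp_pos: [0.5982, 0.052, 0.0636]
ee_rot: [-0.0, 0.447, 0.894, 0.0]
ft_force: [-0.5, 0.1, 0.3]
opening: 0.0004
grip_force: 0.0
```

{"name": "step_arm", "arguments": {
  "steps": [
    [[0,0,0.0003],[0,0,0],-1],
    [[0,0,0.0006],[0,0,0],-1]
  ]
}}

```text
time_s: 15.0
tcp_pos: [0.5982, 0.052, 0.063]
ee_rot: [0.0, 0.447, 0.894, 0.0]
ft_force: [1.3, 0.5, -0.0]
opening: 0.0002
grip_force: 0.0
```

{"name": "step_arm", "arguments": {
  "steps": [
    [[0,0,0.0003],[0,0,0],-1],
    [[0,0,0.0006],[0,0,0],-1]
  ]
}}

```text
time_s: 15.2
tcp_pos: [0.5982, 0.052, 0.0624]
ee_rot: [0.0, 0.447, 0.894, 0.0]
ft_force: [-0.3, -0.3, -0.0]
opening: 0.0002
grip_force: 0.0
```

{"name": "step_arm", "arguments": {
  "steps": [
    [[0,0,0.0003],[0,0,0],-1],
    [[0,0,0.0006],[0,0,0],-1]
  ]
}}

```text
time_s: 15.4
tcp_pos: [0.5982, 0.0521, 0.0618]
ee_rot: [0.0, 0.447, 0.894, 0.0]
ft_force: [0.3, 0.5, 0.3]
opening: 0.001
grip_force: 0.0
```

{"name": "step_arm", "arguments": {
  "steps": [
    [[0,0,0.0005],[0,0,0],-1]
  ]
}}

```text
time_s: 15.5
tcp_pos: [0.5982, 0.052, 0.0613]
ee_rot: [0.0, 0.447, 0.894, 0.0]
ft_force: [-0.2, 1.2, 0.2]
opening: 0.0004
grip_force: 0.0
```

{"name": "step_arm", "arguments": {
  "steps": [
    [[0,0,0.0005],[0,0,0],-1]
  ]
}}

```text
time_s: 15.6
tcp_pos: [0.5982, 0.052, 0.0608]
ee_rot: [0.0, 0.447, 0.894, 0.0]
ft_force: [-1.0, 0.1, 0.8]
opening: 0.0005
grip_force: 0.0
```

{"name": "step_arm", "arguments": {
  "steps": [
    [[0,0,0.0005],[0,0,0],-1]
  ]
}}

```text
time_s: 15.7
tcp_pos: [0.5982, 0.0521, 0.0603]
ee_rot: [0.0, 0.447, 0.894, 0.0]
ft_force: [0.5, 0.5, 0.8]
opening: 0.0004
grip_force: 0.0
```

{"name": "step_arm", "arguments": {
  "steps": [
    [[0,0,0.0005],[0,0,0],-1]
  ]
}}

```text
time_s: 15.8
tcp_pos: [0.5982, 0.052, 0.0598]
ee_rot: [0.0, 0.447, 0.894, 0.0]
ft_force: [-1.0, -0.8, -0.1]
opening: 0.0008
grip_force: 0.0
```

{"name": "step_arm", "arguments": {
  "steps": [
    [[0,0,0.0005],[0,0,0],-1]
  ]
}}

```text
time_s: 15.9
tcp_pos: [0.5981, 0.052, 0.0593]
ee_rot: [-0.0, 0.447, 0.894, 0.0]
ft_force: [1.0, -0.0, 0.3]
opening: 0.0005
grip_force: 0.0
```

```bash
python3 - <<'E'
from h import *
s=r.observe(); print({k:np.round(s[k],3) for k in("time_s","tcp_pos","ft_force","torque","tau","qpos")})
E
```

```text
{'time_s': np.float64(15.9), 'tcp_pos': array([0.598, 0.052, 0.059]), 'ft_force': array([ 0.996, -0.004,  0.28 ]), 'torque': array([-0.059, -0.01 , -0.013]), 'tau': array([-1.1000e-02, -6.7713e+01,  4.4370e+00, -2.4582e+01, -1.7000e-02,
        1.0000e-01, -3.0000e-03]), 'qpos': array([-0.32 ,  0.553,  0.208,  1.805, -0.152,  0.799,  0.607])}
```

{"name": "step_arm", "arguments": {
  "steps": [
    [[0,0,0.0005],[0,0,0],-1]
  ]
}}

```text
time_s: 16.0
tcp_pos: [0.5982, 0.052, 0.0588]
ee_rot: [-0.0, 0.447, 0.894, 0.0]
ft_force: [-0.6, 0.7, -0.3]
opening: 0.0004
grip_force: 0.0
```

{"name": "step_arm", "arguments": {
  "steps": [
    [[0,0,0.0005],[0,0,0],-1]
  ]
}}

```text
time_s: 16.1
tcp_pos: [0.5981, 0.0521, 0.0583]
ee_rot: [-0.0, 0.447, 0.894, 0.0]
ft_force: [-0.4, 0.3, -0.3]
opening: 0.0006
grip_force: 0.0
```

{"name": "step_arm", "arguments": {
  "steps": [
    [[0,0,0.0005],[0,0,0],-1]
  ]
}}

```text
time_s: 16.2
tcp_pos: [0.5982, 0.052, 0.0578]
ee_rot: [0.0, 0.447, 0.894, 0.0]
ft_force: [-0.6, -0.2, 0.3]
opening: 0.0007
grip_force: 0.0
```

{"name": "step_arm", "arguments": {
  "steps": [
    [[0,0,0.0005],[0,0,0],-1]
  ]
}}

```text
time_s: 16.3
tcp_pos: [0.5982, 0.0521, 0.0573]
ee_rot: [-0.0, 0.447, 0.894, 0.0]
ft_force: [-0.3, -0.3, -0.1]
opening: 0.0004
grip_force: 0.0
```

{"name": "step_arm", "arguments": {
  "steps": [
    [[0,0,0.0005],[0,0,0],-1]
  ]
}}

```text
time_s: 16.4
tcp_pos: [0.5981, 0.052, 0.0568]
ee_rot: [-0.0, 0.447, 0.894, -0.0]
ft_force: [0.4, -0.3, 0.2]
opening: 0.0007
grip_force: 0.0
```

```bash
python3 - <<'E'
from h import *
f=cams.grab_frame("scene"); g=cams.grab_frame("top"); s=r.observe(); R=toolR()
im=np.hstack([cv2.resize(x["pixels"][a:a+100,b:b+80,::-1],None,fx=5,fy=5,interpolation=cv2.INTER_CUBIC) for x,a,b in((f,130,290),(g,150,260))])
for F,a,b,o in((f,130,290,0),(g,150,260,400)):
  K=lambda X:(lambda c:(c[:2]/c[2]))(F["intrinsics"]@(F["R"]@X+F["t"]))
  for q in ([0,0,0],[0,0,-.1]):
    p=(K(s["tcp_pos"]+R@q)-[b,a]+.5)*5+[o,0]; print(p); cv2.circle(im,tuple(int(v) for v in p),2,(0,0,255),-1)
cv2.imwrite("pics/s7.png",im)
E
```

```text
[203.68217698 352.90287525]
[204.54343329 243.8372556 ]
[626.02293781 206.51436135]
[619.79056559 191.35055535]
```

View pics/s7.png

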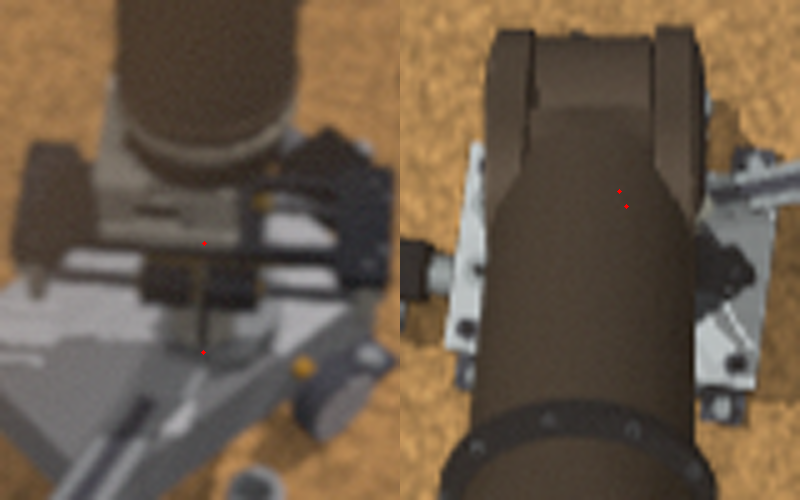

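The finger bottom (row ~345) matches a real tip ~18 mm above the reported TCP, so contact is imminent; fine steps now.

{"name": "step_arm", "arguments": {
  "steps": [
    [[0,0,0.0004],[0,0,0],-1]
  ]
}}

```text
time_s: 16.6
tcp_pos: [0.5982, 0.052, 0.0564]
ee_rot: [0.0, 0.447, 0.894, 0.0]
ft_force: [0.1, 0.4, 1.2]
opening: 0.0003
grip_force: 0.0
```

{"name": "step_arm", "arguments": {
  "steps": [
    [[0,0,0.0004],[0,0,0],-1]
  ]
}}

```text
time_s: 16.7
tcp_pos: [0.5982, 0.052, 0.056]
ee_rot: [0.0, 0.447, 0.894, 0.0]
ft_force: [0.2, 0.2, 0.6]
opening: 0.0003
grip_force: 0.0
```

{"name": "step_arm", "arguments": {
  "steps": [
    [[0,0,0.0004],[0,0,0],-1]
  ]
}}

```text
time_s: 16.8
tcp_pos: [0.5982, 0.052, 0.0556]
ee_rot: [0.0, 0.447, 0.894, 0.0]
ft_force: [-0.4, 0.0, 0.1]
opening: 0.0007
grip_force: 0.0
```

{"name": "step_arm", "arguments": {
  "steps": [
    [[0,0,0.0004],[0,0,0],-1]
  ]
}}

```text
time_s: 16.9
tcp_pos: [0.5982, 0.0521, 0.0552]
ee_rot: [0.0, 0.447, 0.894, 0.0]
ft_force: [0.3, 0.4, 0.4]
opening: 0.0007
grip_force: 0.0
```

{"name": "step_arm", "arguments": {
  "steps": [
    [[0,0,0.0004],[0,0,0],-1]
  ]
}}

```text
time_s: 17.0
tcp_pos: [0.5982, 0.052, 0.0549]
ee_rot: [0.0, 0.447, 0.894, 0.0]
ft_force: [-0.5, 0.5, 2.1]
opening: 0.0004
grip_force: 1.5
```

{"name": "step_arm", "arguments": {
  "steps": [
    [[0,0,0.0004],[0,0,0],-1]
  ]
}}

```text
time_s: 17.1
tcp_pos: [0.5983, 0.052, 0.0547]
ee_rot: [0.0, 0.447, 0.894, 0.0]
ft_force: [-1.3, -0.3, 6.5]
opening: 0.0006
grip_force: 3.3
```

Contact, about 6.5 N. Add slight pressure and drag 10 mm along +u (tool x).

{"name": "step_arm", "arguments": {
  "steps": [
    [[0,0,0.0003],[0,0,0],-1],
    [[0.001,0,0.0004],[0,0,0],-1],
    [[0.002,0,0.0004],[0,0,0],-1]
  ]
}}

```text
time_s: 17.4
tcp_pos: [0.5981, 0.0523, 0.0548]
ee_rot: [0.001, 0.448, 0.894, 0.0]
ft_force: [1.1, -4.6, 4.6]
opening: 0.0006
grip_force: 2.1
```

{"name": "step_arm", "arguments": {
  "steps": [
    [[0.001,0,0],[0,0,0],-1],
    [[0.002,0,0],[0,0,0],-1],
    [[0.003,0,0],[0,0,0],-1]
  ]
}}

```text
time_s: 17.7
tcp_pos: [0.5965, 0.0547, 0.0548]
ee_rot: [0.001, 0.448, 0.894, 0.0]
ft_force: [1.9, -5.0, 5.5]
opening: 0.0002
grip_force: 2.6
```

{"name": "step_arm", "arguments": {
  "steps": [
    [[0.001,0,0],[0,0,0],-1],
    [[0.002,0,0],[0,0,0],-1],
    [[0.003,0,0],[0,0,0],-1]
  ]
}}

```text
time_s: 18.0
tcp_pos: [0.5948, 0.0572, 0.0548]
ee_rot: [0.001, 0.448, 0.894, 0.0]
ft_force: [2.9, -5.2, 4.8]
opening: 0.0
grip_force: 2.5
```

{"name": "step_arm", "arguments": {
  "steps": [
    [[0.001,0,0.0007],[0,0,0],-1],
    [[0.002,0,0.0008],[0,0,0],-1],
    [[0.003,0,0.0008],[0,0,0],-1]
  ]
}}

```text
time_s: 18.3
tcp_pos: [0.5934, 0.0592, 0.0546]
ee_rot: [0.002, 0.448, 0.894, 0.0]
ft_force: [1.5, -6.0, 9.9]
opening: 0.0004
grip_force: 5.2
```

{"name": "step_arm", "arguments": {
  "steps": [
    [[0.0015,0,0],[0,0,0],-1],
    [[0.003,0,0],[0,0,0],-1]
  ]
}}

```text
time_s: 18.5
tcp_pos: [0.5917, 0.0617, 0.0546]
ee_rot: [0.002, 0.448, 0.894, 0.0]
ft_force: [1.6, -6.1, 10.2]
opening: 0.0004
grip_force: 5.1
```

{"name": "step_arm", "arguments": {
  "steps": [
    [[0.0015,0,0],[0,0,0],-1],
    [[0.003,0,0],[0,0,0],-1]
  ]
}}

```text
time_s: 18.7
tcp_pos: [0.5899, 0.0643, 0.0545]
ee_rot: [0.002, 0.448, 0.894, 0.0]
ft_force: [2.8, -5.5, 8.5]
opening: 0.0005
grip_force: 4.2
```

T≈6 N at N≈10 N: the worm is rolling. Continue this stroke.

{"name": "step_arm", "arguments": {
  "steps": [
    [[0.0015,0,0.0002],[0,0,0],-1],
    [[0.003,0,0.0002],[0,0,0],-1]
  ]
}}

```text
time_s: 18.9
tcp_pos: [0.5875, 0.0674, 0.0538]
ee_rot: [0.001, 0.448, 0.894, 0.0]
ft_force: [2.0, -0.7, 1.7]
opening: 0.0006
grip_force: 1.1
```

{"name": "step_arm", "arguments": {
  "steps": [
    [[0.0015,0,0],[0,0,0],-1],
    [[0.003,0,0],[0,0,0],-1]
  ]
}}

```text
time_s: 19.1
tcp_pos: [0.5842, 0.0708, 0.053]
ee_rot: [-0.0, 0.447, 0.894, 0.0]
ft_force: [0.8, -1.6, 3.2]
opening: 0.0005
grip_force: 1.8
```

Fell off the crown's far side; 18 mm strokes are usable. Lift, return and repeat.

{"name": "step_arm", "arguments": {
  "steps": [
    [[0,0,-0.006],[0,0,0],-1],
    [[-0.0235,0,-0.006],[0,0,0],-1],
    [[-0.0235,0,-0.004],[0,0,0],-1],
    [[-0.0235,0,-0.0018],[0,0,0],-1],
    [[-0.0235,0,-0.0016],[0,0,0],-1]
  ]
}}

```text
time_s: 19.6
tcp_pos: [0.5983, 0.0514, 0.0548]
ee_rot: [0.0, 0.447, 0.894, -0.0]
ft_force: [0.0, -3.6, 4.2]
opening: 0.0004
grip_force: 2.4
```

{"name": "step_arm", "arguments": {
  "steps": [
    [[0,0,0.0003],[0,0,0],-1],
    [[0.001,0,0.0006],[0,0,0],-1],
    [[0.002,0,0.001],[0,0,0],-1]
  ]
}}

```text
time_s: 19.9
tcp_pos: [0.598, 0.052, 0.0546]
ee_rot: [0.001, 0.448, 0.894, -0.0]
ft_force: [0.3, -6.9, 11.4]
opening: 0.0009
grip_force: 5.6
```

{"name": "step_arm", "arguments": {
  "steps": [
    [[0.002,0,0.0001],[0,0,0],-1],
    [[0.004,0,0.0002],[0,0,0],-1],
    [[0.006,0,0.0002],[0,0,0],-1]
  ]
}}

```text
time_s: 20.2
tcp_pos: [0.5947, 0.0567, 0.0546]
ee_rot: [0.001, 0.448, 0.894, -0.0]
ft_force: [1.3, -7.0, 9.7]
opening: 0.0003
grip_force: 4.8
```

{"name": "step_arm", "arguments": {
  "steps": [
    [[0.002,0,0],[0,0,0],-1],
    [[0.004,0,0],[0,0,0],-1],
    [[0.006,0,0],[0,0,0],-1]
  ]
}}

```text
time_s: 20.5
tcp_pos: [0.5912, 0.0617, 0.0546]
ee_rot: [0.001, 0.448, 0.894, 0.0]
ft_force: [1.4, -5.6, 8.8]
opening: 0.0006
grip_force: 4.6
```

{"name": "step_arm", "arguments": {
  "steps": [
    [[0.002,0,0],[0,0,0],-1]
  ]
}}

```text
time_s: 20.6
tcp_pos: [0.59, 0.0633, 0.0545]
ee_rot: [0.001, 0.448, 0.894, 0.0]
ft_force: [1.2, -5.2, 8.6]
opening: 0.0003
grip_force: 4.2
```

{"name": "step_arm", "arguments": {
  "steps": [
    [[0,0,-0.006],[0,0,0],-1],
    [[-0.016,0,-0.006],[0,0,0],-1],
    [[-0.016,0,-0.003],[0,0,0],-1],
    [[-0.016,0,-0.0012],[0,0,0],-1],
    [[-0.016,0,-0.001],[0,0,0],-1]
  ]
}}

```text
time_s: 21.1
tcp_pos: [0.5989, 0.0507, 0.0547]
ee_rot: [0.0, 0.448, 0.894, -0.0]
ft_force: [-0.8, -3.5, 8.0]
opening: 0.0008
grip_force: 4.1
```

{"name": "step_arm", "arguments": {
  "steps": [
    [[0.001,0,0.0004],[0,0,0],-1],
    [[0.002,0,0.0008],[0,0,0],-1],
    [[0.004,0,0.001],[0,0,0],-1],
    [[0.006,0,0.0012],[0,0,0],-1],
    [[0.008,0,0.0012],[0,0,0],-1]
  ]
}}

```text
time_s: 21.6
tcp_pos: [0.5953, 0.0558, 0.0545]
ee_rot: [0.002, 0.448, 0.894, -0.0]
ft_force: [-0.2, -5.9, 14.0]
opening: 0.0003
grip_force: 6.6
```

{"name": "step_arm", "arguments": {
  "steps": [
    [[0.002,0,0],[0,0,0],-1],
    [[0.004,0,0],[0,0,0],-1],
    [[0.006,0,0],[0,0,0],-1],
    [[0.008,0,0],[0,0,0],-1]
  ]
}}

```text
time_s: 22.0
tcp_pos: [0.5906, 0.0623, 0.0544]
ee_rot: [0.002, 0.448, 0.894, 0.0]
ft_force: [1.0, -5.9, 12.7]
opening: 0.0005
grip_force: 6.2
```

{"name": "step_arm", "arguments": {
  "steps": [
    [[0,0,-0.006],[0,0,0],-1],
    [[-0.016,0,-0.006],[0,0,0],-1],
    [[-0.016,0,-0.003],[0,0,0],-1],
    [[-0.016,0,-0.0016],[0,0,0],-1],
    [[-0.016,0,-0.0014],[0,0,0],-1]
  ]
}}

```text
time_s: 22.5
tcp_pos: [0.5991, 0.0503, 0.0547]
ee_rot: [0.001, 0.448, 0.894, -0.0]
ft_force: [0.1, -3.7, 6.4]
opening: 0.0004
grip_force: 3.6
```

{"name": "step_arm", "arguments": {
  "steps": [
    [[0.001,0,0.0004],[0,0,0],-1],
    [[0.002,0,0.0008],[0,0,0],-1],
    [[0.004,0,0.001],[0,0,0],-1],
    [[0.006,0,0.0012],[0,0,0],-1],
    [[0.008,0,0.0012],[0,0,0],-1]
  ]
}}

```text
time_s: 23.0
tcp_pos: [0.5952, 0.0556, 0.0545]
ee_rot: [0.002, 0.448, 0.894, -0.0]
ft_force: [0.3, -7.2, 12.5]
opening: 0.0004
grip_force: 6.3
```

{"name": "step_arm", "arguments": {
  "steps": [
    [[0.002,0,0],[0,0,0],-1],
    [[0.004,0,0],[0,0,0],-1],
    [[0.006,0,0],[0,0,0],-1],
    [[0.008,0,0],[0,0,0],-1]
  ]
}}

```text
time_s: 23.4
tcp_pos: [0.5905, 0.0621, 0.0545]
ee_rot: [0.002, 0.448, 0.894, -0.0]
ft_force: [0.6, -6.7, 12.0]
opening: 0.0004
grip_force: 6.3
```

{"name": "step_arm", "arguments": {
  "steps": [
    [[0,0,-0.006],[0,0,0],-1],
    [[-0.016,0,-0.006],[0,0,0],-1],
    [[-0.016,0,-0.003],[0,0,0],-1],
    [[-0.016,0,-0.0014],[0,0,0],-1],
    [[-0.016,0,-0.0012],[0,0,0],-1]
  ]
}}

```text
time_s: 23.9
tcp_pos: [0.599, 0.0503, 0.0547]
ee_rot: [0.001, 0.448, 0.894, -0.0]
ft_force: [-0.5, -3.8, 7.5]
opening: 0.0006
grip_force: 3.6
```

{"name": "step_arm", "arguments": {
  "steps": [
    [[0.001,0,0.0004],[0,0,0],-1],
    [[0.002,0,0.0008],[0,0,0],-1],
    [[0.004,0,0.001],[0,0,0],-1],
    [[0.006,0,0.0012],[0,0,0],-1],
    [[0.008,0,0.0012],[0,0,0],-1]
  ]
}}

```text
time_s: 24.4
tcp_pos: [0.5952, 0.0555, 0.0545]
ee_rot: [0.002, 0.448, 0.894, -0.0]
ft_force: [-0.0, -7.2, 13.4]
opening: 0.0005
grip_force: 6.4
```

{"name": "step_arm", "arguments": {
  "steps": [
    [[0.002,0,0],[0,0,0],-1],
    [[0.004,0,0],[0,0,0],-1],
    [[0.006,0,0],[0,0,0],-1],
    [[0.008,0,0],[0,0,0],-1]
  ]
}}

```text
time_s: 24.8
tcp_pos: [0.5905, 0.0619, 0.0545]
ee_rot: [0.002, 0.448, 0.894, -0.0]
ft_force: [0.5, -7.5, 11.9]
opening: 0.0008
grip_force: 6.3
```

{"name": "step_arm", "arguments": {
  "steps": [
    [[0,0,-0.006],[0,0,0],-1],
    [[-0.016,0,-0.006],[0,0,0],-1],
    [[-0.016,0,-0.003],[0,0,0],-1],
    [[-0.016,0,-0.0014],[0,0,0],-1],
    [[-0.016,0,-0.0012],[0,0,0],-1]
  ]
}}

```text
time_s: 25.3
tcp_pos: [0.599, 0.0504, 0.0547]
ee_rot: [0.001, 0.448, 0.894, -0.0]
ft_force: [0.8, -3.4, 7.8]
opening: 0.0006
grip_force: 3.6
```

{"name": "step_arm", "arguments": {
  "steps": [
    [[0.001,0,0.0004],[0,0,0],-1],
    [[0.002,0,0.0008],[0,0,0],-1],
    [[0.004,0,0.001],[0,0,0],-1],
    [[0.006,0,0.0012],[0,0,0],-1],
    [[0.008,0,0.0012],[0,0,0],-1]
  ]
}}

```text
time_s: 25.8
tcp_pos: [0.5955, 0.0552, 0.0545]
ee_rot: [0.002, 0.448, 0.894, -0.0]
ft_force: [1.6, -7.4, 12.1]
opening: 0.0006
grip_force: 6.0
```

{"name": "step_arm", "arguments": {
  "steps": [
    [[0.002,0,0],[0,0,0],-1],
    [[0.004,0,0],[0,0,0],-1],
    [[0.006,0,0],[0,0,0],-1],
    [[0.008,0,0],[0,0,0],-1]
  ]
}}

```text
time_s: 26.2
tcp_pos: [0.5909, 0.0614, 0.0545]
ee_rot: [0.002, 0.448, 0.894, -0.0]
ft_force: [2.8, -10.2, 11.5]
opening: 0.0004
grip_force: 5.7
```

Drag rose to 10.6 N with N 11.5 — jaw bearing. One confirming stroke.

{"name": "step_arm", "arguments": {
  "steps": [
    [[0,0,-0.006],[0,0,0],-1],
    [[-0.016,0,-0.006],[0,0,0],-1],
    [[-0.016,0,-0.003],[0,0,0],-1],
    [[-0.016,0,-0.0014],[0,0,0],-1],
    [[-0.016,0,-0.0012],[0,0,0],-1]
  ]
}}

```text
time_s: 26.7
tcp_pos: [0.599, 0.0504, 0.0547]
ee_rot: [0.0, 0.448, 0.894, -0.0]
ft_force: [0.3, -3.9, 7.8]
opening: 0.0003
grip_force: 3.6
```

{"name": "step_arm", "arguments": {
  "steps": [
    [[0.001,0,0.0004],[0,0,0],-1],
    [[0.002,0,0.0008],[0,0,0],-1],
    [[0.004,0,0.001],[0,0,0],-1],
    [[0.006,0,0.0012],[0,0,0],-1],
    [[0.008,0,0.0012],[0,0,0],-1]
  ]
}}

```text
time_s: 27.2
tcp_pos: [0.5959, 0.0547, 0.0546]
ee_rot: [0.002, 0.448, 0.894, -0.0]
ft_force: [2.4, -10.4, 11.0]
opening: 0.0007
grip_force: 5.5
```

{"name": "step_arm", "arguments": {
  "steps": [
    [[0.002,0,0],[0,0,0],-1],
    [[0.004,0,0],[0,0,0],-1],
    [[0.006,0,0],[0,0,0],-1],
    [[0.008,0,0],[0,0,0],-1]
  ]
}}

```text
time_s: 27.6
tcp_pos: [0.5912, 0.0609, 0.0545]
ee_rot: [0.003, 0.449, 0.894, -0.0]
ft_force: [3.2, -10.9, 10.2]
opening: 0.0004
grip_force: 5.1
```

Slipping at T/N≈1.1 throughout: snug. Lift off and go to the far side of the handle.

{"name": "step_arm", "arguments": {
  "steps": [
    [[0,0,-0.05],[0,0,0],-1],
    [[-0.05,-0.01,-0.06],[0,0,-8],-1],
    [[-0.181,-0.044,-0.06],[0,0,-53.3],-1],
    [[-0.181,-0.044,-0.06],[0,0,-53.3],-1],
    [[-0.181,-0.044,-0.06],[0,0,-53.3],-1],
    [[-0.181,-0.044,-0.06],[0,0,-53.3],-1],
    [[-0.181,-0.044,-0.06],[0,0,-53.3],-1],
    [[-0.181,-0.044,-0.06],[0,0,-53.3],-1],
    [[-0.181,-0.044,-0.06],[0,0,-53.3],-1],
    [[-0.181,-0.044,-0.06],[0,0,-53.3],-1]
  ]
}}

```text
time_s: 28.6
tcp_pos: [0.6619, -0.1064, 0.1128]
ee_rot: [-0.001, -0.001, 1.0, 0.0]
ft_force: [0.4, 0.3, 0.3]
opening: 0.0005
grip_force: 0.0
```

```bash
python3 - <<'E'
from h import *
s=r.observe(); R=toolR(); print(s["time_s"],s["tcp_pos"].round(4),R.round(3),s["qpos"].round(2))
fs=[cams.grab_frame(n) for n in("scene","top")]
im=np.hstack([cv2.resize(f["pixels"][a:a+110,b:b+80,::-1],None,fx=5,fy=5,interpolation=cv2.INTER_CUBIC) for f,a,b in zip(fs,(160,140),(280,290))])
for F,a,b,o in((fs[0],160,280,0),(fs[1],140,290,400)):
  K=lambda X:(lambda c:(c[:2]/c[2]))(F["intrinsics"]@(F["R"]@X+F["t"]))
  p=(K(s["tcp_pos"]+R@[0,0,-.02])-[b,a]+.5)*5+[o,0]; cv2.circle(im,tuple(int(v) for v in p),2,(0,0,255),-1)
cv2.imwrite("pics/s8.png",im)
for F in fs:
    for n,z in (("worm_top",.0752),("nut_top",.0735),("handle",.0635)):
        for d in cams.spot_point(F,n)[:1]: print(n,round(d["p"],2),np.round(d["centre"],1),onplane(F,d["centre"],z).round(4))
    for m in cams.regions_of(F,"wrench")[:1]:
        ys,xs=np.nonzero(m["mask"]); P=np.array([onplane(F,(x,y),.066) for x,y in zip(xs,ys)])[:,:2]
        D=P-np.array([.582,.091]); h=P[np.hypot(*D.T)>.07]
        v=cv2.fitLine(h.astype(np.float32),cv2.DIST_L2,0,.01,.01).ravel(); d=v[:2]*np.sign(v[1]); e=np.array([.582,.091])-v[2:]
        print(m["p"],"yaw",np.degrees(np.arctan2(d[1],d[0])).round(2),"off",(d[0]*e[1]-d[1]*e[0]).round(4),"end",np.max(-D@d).round(4))
E
```

```text
28.6 [ 0.6619 -0.1064  0.1128] [[-1.    -0.002 -0.001]
 [-0.002  1.     0.001]
 [ 0.001  0.001 -1.   ]] [ 0.08  0.59  0.    1.56 -0.    1.    1.66]
worm_top 0.81 [331.3 197.1] [0.6019 0.052  0.0752]
nut_top 0.59 [338.1 235.7] [ 0.6944 -0.0243  0.0735]
handle 0.77 [303.7 238.1] [ 0.6301 -0.0854  0.0635]
0.55 yaw 107.9 off -0.01 end 0.2471
worm_top 0.92 [306.3 190.4] [0.5978 0.046  0.0752]
nut_top 0.69 [307.5 189.8] [0.6001 0.0422 0.0735]
handle 0.85 [344.  185.8] [ 0.6172 -0.0783  0.0635]
0.65 yaw 105.1 off -0.0054 end 0.1723
```

View pics/s8.png

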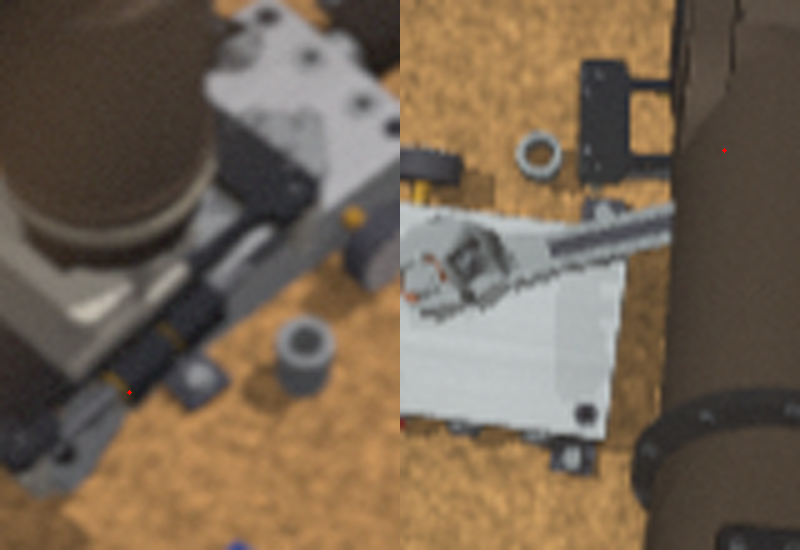

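Image: gripper stands beyond the handle, which runs from the head to its end hole at (65,455) in the scene crop, yaw about 104°. Back off a bit, turn square to the handle and descend beside it.

{"name": "step_arm", "arguments": {
  "steps": [
    [[-0.015,0,0],[0,0,-8],-1],
    [[-0.015,0,0.02],[0,0,-14],-1],
    [[-0.015,0,0.06],[0,0,-14],-1],
    [[-0.015,0,0.076],[0,0,-14],-1],
    [[-0.015,0,0.076],[0,0,-14],-1]
  ]
}}

```text
time_s: 29.6
tcp_pos: [0.675, -0.1066, 0.0347]
ee_rot: [-0.003, -0.123, 0.992, 0.001]
ft_force: [0.5, -0.2, -0.2]
opening: 0.0006
grip_force: 0.0
```

{"name": "step_arm", "arguments": {
  "steps": [
    [[0.005,0,0],[0,0,0],-1],
    [[0.01,0,0],[0,0,0],-1],
    [[0.01,0,0],[0,0,0],-1]
  ]
}}

```text
time_s: 29.9
tcp_pos: [0.6677, -0.1098, 0.0391]
ee_rot: [0.001, -0.123, 0.992, -0.0]
ft_force: [-0.1, -0.2, 0.8]
opening: 0.0005
grip_force: 0.0
```

{"name": "step_arm", "arguments": {
  "steps": [
    [[0.003,0,0],[0,0,0],-1],
    [[0.005,0,0],[0,0,0],-1],
    [[0.005,0,0],[0,0,0],-1]
  ]
}}

```text
time_s: 30.2
tcp_pos: [0.6625, -0.1106, 0.0377]
ee_rot: [0.0, -0.123, 0.992, -0.0]
ft_force: [-0.5, 0.2, 0.5]
opening: 0.0005
grip_force: 0.0
```

{"name": "step_arm", "arguments": {
  "steps": [
    [[0.003,0,0],[0,0,0],-1],
    [[0.005,0,0],[0,0,0],-1],
    [[0.005,0,0],[0,0,0],-1]
  ]
}}

```text
time_s: 30.5
tcp_pos: [0.6575, -0.1118, 0.0374]
ee_rot: [-0.0, -0.123, 0.992, -0.0]
ft_force: [-0.2, 0.8, 0.1]
opening: 0.0008
grip_force: 0.0
```

{"name": "step_arm", "arguments": {
  "steps": [
    [[0.002,0,0.004],[0,0,0],-1],
    [[0.004,0,0.004],[0,0,0],-1]
  ]
}}

```text
time_s: 30.7
tcp_pos: [0.6545, -0.1125, 0.0331]
ee_rot: [0.001, -0.123, 0.992, 0.0]
ft_force: [3.2, -0.3, -0.8]
opening: 0.0004
grip_force: 1.1
```

{"name": "step_arm", "arguments": {
  "steps": [
    [[0.002,0,0],[0,0,0],-1],
    [[0.004,0,0],[0,0,0],-1]
  ]
}}

```text
time_s: 30.9
tcp_pos: [0.6502, -0.1136, 0.0334]
ee_rot: [0.0, -0.123, 0.992, 0.0]
ft_force: [2.1, 0.3, -0.4]
opening: 0.0004
grip_force: 1.1
```

{"name": "step_arm", "arguments": {
  "steps": [
    [[0.002,0,0],[0,0,0],-1],
    [[0.004,0,0],[0,0,0],-1]
  ]
}}

```text
time_s: 31.1
tcp_pos: [0.6462, -0.1146, 0.0335]
ee_rot: [0.0, -0.123, 0.992, -0.0]
ft_force: [2.9, -0.6, -0.7]
opening: 0.0007
grip_force: 1.1
```

{"name": "step_arm", "arguments": {
  "steps": [
    [[0.002,0,0],[0,0,0],-1],
    [[0.004,0,0],[0,0,0],-1]
  ]
}}

```text
time_s: 31.3
tcp_pos: [0.6422, -0.1156, 0.0335]
ee_rot: [0.0, -0.123, 0.992, -0.0]
ft_force: [1.3, 0.2, -1.5]
opening: 0.0007
grip_force: 1.1
```

Contact at x≈0.655 with 2–3 N. Swing along the arc about the nut.

{"name": "step_arm", "arguments": {
  "steps": [
    [[0.0075,0,0],[0,0,2],-1],
    [[0.015,0,0],[0,0,4],-1],
    [[0.0226,0.0003,0],[0,0,6],-1],
    [[0.0302,0.001,0],[0,0,8],-1],
    [[0.0376,0.0019,0],[0,0,10],-1]
  ]
}}

```text
time_s: 31.8
tcp_pos: [0.6046, -0.123, 0.0335]
ee_rot: [-0.0, -0.035, 0.999, 0.0]
ft_force: [1.9, 0.9, -0.1]
opening: 0.0003
grip_force: 1.2
```

{"name": "step_arm", "arguments": {
  "steps": [
    [[0.0075,0,0],[0,0,2],-1],
    [[0.015,0,0],[0,0,4],-1]
  ]
}}

```text
time_s: 32.0
tcp_pos: [0.5898, -0.1241, 0.0335]
ee_rot: [0.0, -0.0, 1.0, -0.0]
ft_force: [1.4, 1.0, -0.3]
opening: 0.0004
grip_force: 1.2
```

```bash
python3 - <<'E'
from h import *
s=r.observe();R=toolR();C=np.array([.582,.092,0]);c=R.T@(C-s["tcp_pos"])
print(s["time_s"],s["tcp_pos"].round(4),c.round(4),np.degrees(np.arctan2(R[1,0],R[0,0])),s["ft_force"].round(2),s["qpos"].round(2))
for k in ("nut_top","worm_top","handle"):
    for n in ("top","scene"):
        F=cams.grab_frame(n)
        for d in cams.spot_point(F,k)[:1]: print(k,n,round(d["p"],2),onplane(F,d["centre"],dict(nut_top=.0735,worm_top=.0752,handle=.0635)[k]).round(4))
print(r.observe()["ft_force"])
E
```

```text
32.0 [ 0.5898 -0.1241  0.0335] [0.0078 0.2161 0.0335] -179.99785032364204 [ 1.45  0.95 -0.31] [ 0.12  0.59  0.    1.8  -0.    0.75  1.69]
nut_top top 0.47 [0.5857 0.0907 0.0735]
nut_top scene 0.65 [0.5913 0.093  0.0735]
worm_top top 0.8 [0.586  0.0447 0.0752]
worm_top scene 0.71 [0.5892 0.053  0.0752]
handle top 0.68 [ 0.5654 -0.1002  0.0635]
handle scene 0.62 [ 0.5672 -0.0867  0.0635]
[ 0.16745715 -0.66239029 -0.55999503]
```

{"name": "step_arm", "arguments": {
  "steps": [
    [[0.0038,0,0],[0,0,1],-1],
    [[0.0075,0,0],[0,0,2],-1],
    [[0.0113,0,0],[0,0,3],-1]
  ]
}}

```text
time_s: 32.9
tcp_pos: [0.5792, -0.124, 0.0335]
ee_rot: [0.0, 0.025, 1.0, -0.0]
ft_force: [2.7, -0.3, -0.6]
opening: 0.0004
grip_force: 1.1
```

{"name": "step_arm", "arguments": {
  "steps": [
    [[0.0038,0,0],[0,0,1],-1],
    [[0.0075,0,0],[0,0,2],-1]
  ]
}}

```text
time_s: 33.1
tcp_pos: [0.5714, -0.1237, 0.0335]
ee_rot: [0.0, 0.043, 0.999, -0.0]
ft_force: [1.9, -0.7, -0.3]
opening: 0.0007
grip_force: 1.1
```

{"name": "step_arm", "arguments": {
  "steps": [
    [[0.0038,0,0],[0,0,1],-1],
    [[0.0075,0,0],[0,0,2],-1]
  ]
}}

```text
time_s: 33.3
tcp_pos: [0.5639, -0.1232, 0.0335]
ee_rot: [0.0, 0.06, 0.998, -0.0]
ft_force: [1.9, -1.3, -1.0]
opening: 0.0003
grip_force: 1.2
```

{"name": "step_arm", "arguments": {
  "steps": [
    [[0.0019,0,0],[0,0,0.5],-1],
    [[0.0038,0,0],[0,0,1],-1]
  ]
}}

```text
time_s: 33.5
tcp_pos: [0.5603, -0.1228, 0.0335]
ee_rot: [0.0, 0.069, 0.998, -0.0]
ft_force: [2.4, -1.2, -1.2]
opening: 0.0004
grip_force: 1.2
```

{"name": "step_arm", "arguments": {
  "steps": [
    [[0.0019,0,0],[0,0,0.5],-1],
    [[0.0038,0,0],[0,0,1],-1]
  ]
}}

```text
time_s: 33.7
tcp_pos: [0.5567, -0.1222, 0.0335]
ee_rot: [0.0, 0.077, 0.997, -0.0]
ft_force: [2.1, -1.9, -0.4]
opening: 0.0005
grip_force: 1.3
```

{"name": "step_arm", "arguments": {
  "steps": [
    [[0.0019,0,0],[0,0,0.5],-1],
    [[0.0038,0,0],[0,0,1],-1]
  ]
}}

```text
time_s: 33.9
tcp_pos: [0.5529, -0.1216, 0.0335]
ee_rot: [0.0, 0.086, 0.996, -0.0]
ft_force: [1.5, -1.4, -0.5]
opening: 0.0006
grip_force: 1.3
```

{"name": "step_arm", "arguments": {
  "steps": [
    [[0.0019,0,0],[0,0,0.5],-1],
    [[0.0038,0,0],[0,0,1],-1]
  ]
}}

```text
time_s: 34.1
tcp_pos: [0.5493, -0.1209, 0.0335]
ee_rot: [0.0, 0.095, 0.996, -0.0]
ft_force: [3.0, -2.3, 0.3]
opening: 0.0004
grip_force: 1.7
```

{"name": "step_arm", "arguments": {
  "steps": [
    [[0.0019,0,0],[0,0,0.5],-1],
    [[0.0038,0,0],[0,0,1],-1]
  ]
}}

```text
time_s: 34.3
tcp_pos: [0.5455, -0.1203, 0.0335]
ee_rot: [0.0, 0.103, 0.995, -0.0]
ft_force: [3.5, -3.3, -0.5]
opening: 0.0005
grip_force: 1.9
```

Force is rising; hold and average a few readings.

{"name": "step_arm", "arguments": {
  "steps": [
    [[0,0,0],[0,0,0],-1]
  ]
}}

```text
time_s: 34.4
tcp_pos: [0.5453, -0.1201, 0.0335]
ee_rot: [0.0, 0.103, 0.995, -0.0]
ft_force: [2.6, -2.6, -0.1]
opening: 0.0005
grip_force: 1.4
```

{"name": "step_arm", "arguments": {
  "steps": [
    [[0,0,0],[0,0,0],-1]
  ]
}}

```text
time_s: 34.5
tcp_pos: [0.5453, -0.12, 0.0335]
ee_rot: [-0.0, 0.103, 0.995, 0.0]
ft_force: [2.4, -2.6, 0.1]
opening: 0.0003
grip_force: 1.4
```

{"name": "step_arm", "arguments": {
  "steps": [
    [[0.0019,0,0],[0,0,0.5],-1]
  ]
}}

```text
time_s: 34.6
tcp_pos: [0.544, -0.1198, 0.0335]
ee_rot: [0.0, 0.107, 0.994, 0.0]
ft_force: [2.6, -2.4, -0.6]
opening: 0.0002
grip_force: 2.0
```

{"name": "step_arm", "arguments": {
  "steps": [
    [[0,0,0],[0,0,0],-1]
  ]
}}

```text
time_s: 34.7
tcp_pos: [0.5436, -0.1197, 0.0335]
ee_rot: [0.0, 0.108, 0.994, 0.0]
ft_force: [3.3, -2.6, -0.3]
opening: 0.001
grip_force: 1.7
```

Torque ≈0.75 N m at rest-ish, matching ~0.05–0.06 rad squeeze: firm. Back off slowly and lift clear.

{"name": "step_arm", "arguments": {
  "steps": [
    [[-0.003,0,0],[0,0,0],-1],
    [[-0.006,0,0],[0,0,0],-1],
    [[-0.012,0,0],[0,0,0],-1],
    [[-0.03,0,0],[0,0,0],-1],
    [[-0.045,0,0],[0,0,0],-1],
    [[-0.045,0,-0.04],[0,0,0],-1],
    [[-0.045,0,-0.08],[0,0,0],-1],
    [[-0.045,0,-0.12],[0,0,0],-1],
    [[-0.045,0,-0.12],[0,0,0],-1]
  ]
}}

```text
time_s: 35.6
tcp_pos: [0.5908, -0.1296, 0.1588]
ee_rot: [0.004, 0.107, 0.994, 0.0]
ft_force: [1.0, -0.3, 0.8]
opening: 0.0005
grip_force: 0.0
```

```bash
python3 - <<'E'
from h import *
s=r.observe(); print(s["time_s"],s["tcp_pos"].round(4),s["ft_force"].round(2))
for n in ("top","scene"):
    F=cams.grab_frame(n)
    for k,z in dict(nut_top=.0735,worm_top=.0752,handle=.0635,wrench=.055,jaw_face=.072).items():
        for d in cams.spot_point(F,k)[:1]: print(k,n,round(d["p"],2),onplane(F,d["centre"],z).round(4))
    for m in cams.regions_of(F,"wrench")[:1]:
        ys,xs=np.nonzero(m["mask"]); P=np.array([onplane(F,(x,y),.066) for x,y in zip(xs,ys)])[:,:2]
        D=P-np.array([.582,.091]); h=P[np.hypot(*D.T)>.07]
        v=cv2.fitLine(h.astype(np.float32),cv2.DIST_L2,0,.01,.01).ravel(); d=v[:2]*np.sign(v[1])
        print(m["p"],"yaw",np.degrees(np.arctan2(d[1],d[0])).round(2),"end",np.max(-D@d).round(4))
E
```

```text
35.6 [ 0.5908 -0.1296  0.1588] [ 1.03 -0.32  0.83]
nut_top top 0.61 [0.5878 0.0845 0.0735]
worm_top top 0.67 [0.5716 0.0523 0.0752]
handle top 0.8 [ 0.5393 -0.0865  0.0635]
wrench top 0.72 [0.5907 0.0877 0.055 ]
jaw_face top 0.36 [0.568  0.0866 0.072 ]
0.8 yaw 73.73 end 0.2108
nut_top scene 0.41 [0.5753 0.0958 0.0735]
worm_top scene 0.95 [0.5836 0.0456 0.0752]
handle scene 0.55 [ 0.5298 -0.0813  0.0635]
wrench scene 0.65 [0.5779 0.0899 0.055 ]
jaw_face scene 0.44 [0.57   0.0873 0.072 ]
0.79 yaw 75.6 end 0.2432
```

```bash
python3 -c "
from workcell import job
print(job.close_job())"
```

```text
the job is handed in; nothing more can be done
None
```

I rolled the jaw snug and swung the nut clockwise about 0.5 rad until the torque rose on the washer, then backed off with the wrench still on the nut and handed the job in. The hand-in gave no verdict; snug and firm are judged from the forces I felt (about 0.05–0.06 rad of washer squeeze), not measured directly.

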